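# Calibrate the resin-mixing scale: load the weight, then hold the recessed key

### The arm

A 6-joint arm with a two-finger parallel gripper is mounted at the origin on the work surface. World frame = base frame: x ahead of the robot, y to its left, z up, the work surface at z = 0. Lengths are in m, angles in rad, forces in N, time in s.
With the tool pointing down it reaches from about 0.225 to 0.875 m from the base axis. Payload 3.4 kg.
Tool frame: the origin (TCP) lies at the very end of the fingers, on their centre line; the grasp point (between the pads) lies manip.pinch_z behind it (manip.pinch_z is the distance from the TCP to the grasp point, in m); z points along the fingers, y is the direction in which the jaws open and shut (so a half turn about z gives the same grasp; the last joint's range is limited). The gripper opens to 85 mm and grips with 20 to 120 N. Pads are 22 mm wide; open, the fingers measure 114 mm over their backs; the gripper's body (76 mm by 85 mm) begins 54 mm behind the grasp point. The pads swing forward as they close: fully open they stand 13 mm farther back than shut.
Start: joints at [1.071, 0.276, 1.505, -0, 1.361, -0.121], TCP at [0.213, 0.534, 0.231] pointing down, gripper open.
Joint ranges: [-2.89, 2.89], [-0.75, 2.08], [0.22, 2.7], [-1.18, 4.32], [0.11, 2.71], [-2.7, 2.7]. Speed limits (rad/s): [2.57, 2.57, 3.14, 3.14, 3.14, 3.14].

### API

Orientations are given as a unit quaternion [w, x, y, z].
In Python, from rig import manip, imaging, workorder gives the robot as it stands.
- The arm moves only by the tool apply_moves, never from a script. Its argument "moves" is one flat list of numbers, 7 for each row, row after row: the finger opening in m, from 0 to 0.0854, then the shift along the tool's x, y, z in m, then the turn, a rotation vector about the tool's x, y, z in rad. In form: [jaw, tx, ty, tz, rx, ry, rz, jaw, tx, ty, tz, rx, ry, rz, ...]. A call has exactly 8 rows; each row shifts and turns the pose as measured when the row begins, along the tool's axes as they then stand; what a row does not reach is not made up. A row lasts 1/12 s, in which the tool goes at most 41.7 mm and 7.16 degrees, less where a joint would pass 70% of its speed; a pose out of reach is approached as far as the arm can. A call with a gripper value outside its range is refused whole. The fingers move at their own pace and stop on an object; "newtons" is the grip in N (left out, the last holds). Time passes only in rows, so rows that do not move let the fingers close, or fill a call up. It gives the time, the measured TCP pose, the force and the opening at its end, in the units of the state.
- manip.get_state(): the state, without advancing time (a new reading comes with each control period).
- imaging.get_image(name): name is "scene" or "top" or "wrist"; returns a dict with "image" (400x640x3 uint8, red, green, blue), "range_z" (400x640 float32, m along the optical axis (not along the pixel's ray), 0 where there is no reading), "fx", "fy", "cx", "cy" (pixels), "k1" (the pictures are not rectified: a ray, as slopes to the right and down, at radius r is drawn at 1 + k1 r^2 times it, then the intrinsics apply), "R" (3x3) and "t" (3): a world point X has camera coordinates R X + t. Camera axes: x right, y down, z forward; pixel columns grow to the right and rows downward; lengths in m; the calibration is good to about 2 mm. A picture is of the moment at which its call begins.
- workorder.sign_off(): hands the job in, once; it reports no verdict.
The state is a dict: "clock": time; "qpos": joint angles; "qd": joint speeds; "effort": joint torques, N m; "position": TCP position; "ee_rot": TCP orientation; "contact_force": force on the tool from outside, world axes, zero at the start; "moment": the same for the moment, N m; "width": finger opening in m.
Only numpy, scipy, OpenCV 4.12 (cv2) and the standard library are available. Lean on these libraries where they do the work, as an engineer would, in place of code of your own. Each camera call takes 0.05 s, during which the arm holds its last target.

### The job

Calibrate the mixing scale: take the largest of the three steel weights from its tray, set it gently upright in the middle of the round pan and let go of it. Then draw the ball stylus (the tool that stands handle up) out of the tool rack, reach its thin tip down through the round hole in the scale's front panel and press the recessed key inside fully down. Finish while still gripping the stylus and holding the key down, with the weight standing on the pan and everything else left where it was.

Things in the scene. Friction and masses are not known exactly. Their poses are not given: they have to be found in the camera images.
- scale: compact bench scale, pale plastic case 200 (x) x 150 (y) x 42 mm high, fixed to the table; origin under its centre, its front panel is at its -x end, z up. On the panel are a dark display window, three flat keys and the round hole. The case top all round is 42 mm above the table.
- scale_pan: round steel pan of the scale, 120 mm across, 5 mm thick, rigid; its origin is the centre of its underside, 45 mm above the table
- pan_top (a point): centre of the pan's upper face, 50 mm above the table, 37 mm towards +x of the scale's origin
- aperture (a point): centre of the mouth of the round hole, 11 mm across, in the front panel, 42 mm above the table, at x = -63, y = +48 mm in the scale's frame; its well goes straight down. The key's flat top, 9 mm across, lies 14 mm below this point when not pressed; the floor is out of reach below it
- cal_button (a joint): travel of the recessed key: 0 = up, 0.004 m = fully down (stop). A spring pushes it back: 1 N to start it, about 4.7 N fully down
- button_top (a point): centre of the key's top face (moves down with the key), 28 mm above the table when up
- weight_big_mid (a point): the largest weight, 200 g steel cylinder with a knob: body 28 mm across and 36 mm tall, above it a neck 12 mm across and 5 mm tall and a knob 20 mm across and 9 mm tall, 50 mm in all; this point is half-way up, 25 mm above its foot. Stands in a recess of the tray, foot 4 mm above the table; which of the three recesses varies
- weight_medium_mid (a point): 100 g weight of the same shape, body 24 mm across, 36 mm tall in all; this point is half-way up. Leave it
- weight_small_mid (a point): 50 g weight of the same shape, body 19 mm across, 28 mm tall in all; this point is half-way up. Leave it
- tray: thin wooden tray 190 (x) x 56 (y) x 8 mm, fixed, origin under its centre; three recesses 31 mm across and 4 mm deep in a row along its x axis, 58 mm apart, one weight in each
- rack: plywood tool rack, fixed, origin under its centre: base 150 (x) x 60 (y) x 14 mm; upper deck 138 x 40 mm from 62 to 68 mm above the table, carried by upright ends. Three places in a row along its x axis, 45 mm apart: holes 13.5 mm across in the upper deck, dimples 8 mm across in the base with their floor 8 mm above the table. The stylus, a brush and a spatula stand in it, in varying order; the brush and the spatula reach 125 mm above the table
- stylus_handle (a point): middle of the wooden handle of the ball stylus, 88 mm above its tip. The handle is a round rod 12 mm across and 80 mm long, upright; below it a short cone and a straight steel shank 4 mm across and 40 mm long; 128 mm long in all, about 22 g. Its own z axis runs from the tip up along the handle. Stands tip down in the rack, handle end up, top 136 mm above the table
- stylus_tip (a point): lower end of the stylus: the foot of its 5 mm steel ball, on its axis
- brush_mid (a point): paint brush standing bristles up in the rack, 117 mm long, handle 12 mm across; this point is its middle. Leave it
- spatula_mid (a point): modelling spatula standing with its flat steel blade up in the rack, 117 mm long, handle 12 mm across; this point is its middle. Leave it
- resin_a_mid (a point): resin bottle, 50 mm across, 115 mm tall; this point is half-way up. Leave it
- resin_b_mid (a point): second resin bottle of the same size; this point is half-way up. Leave it
- mixing_cup_mid (a point): clear mixing cup, 58 mm across, 60 mm tall; this point is half-way up. Leave it
- lattice_mid (a point): grey lattice window of a model house, lying flat, 110 x 130 x 5 mm; this point is its centre. Leave it
There are look-alikes about, which are no part of the job. Leave any orange or pink look-alike of the part that bears weight_big_mid alone.

How it is judged:
By the outcome, as a careful person would: the job done as asked, in the order asked, and still so for the second after the job is handed in, while the arm keeps its last pose, push and grip.
It also fails if it takes over 51 s, if anything falls off the work surface, if the arm or the gripper's body presses on something with over 40 N, if the wrist force passes 120 N, or if a joint passes its speed limit or range.

## Working session

There is one attempt and no reset: what is moved stays moved. The work goes in short steps, Python scripts to look and compute and a tool call to move; the robot and the scene stay as the last step left them, time stands still between calls to the robot, and variables do not carry over. Pictures are saved under pics/ and viewed, and the job is handed in when it is done.

Besides the shell and the picture viewer there is one more tool, called after ">>>" by a JSON object that holds its "op" and its "data", one argument or row to a line. apply_moves: Moves the arm, as the interface text tells. Its arguments: {"type":"object","properties":{"moves":{"type":"array"},"newtons":{"type":"number"}},"required":["moves"]}

```bash
ls; mkdir -p pics; cat > h.py <<'E'
import numpy as np,cv2,pickle
from rig import manip,imaging,workorder
def grab(n,tag):
    d=imaging.get_image(n); pickle.dump(d,open(f'pics/{tag}.pkl','wb'))
    cv2.imwrite(f'pics/{tag}.png',d['image'][:,:,::-1]); return d
def load(tag): return pickle.load(open(f'pics/{tag}.pkl','rb'))
def ray(d,u,v):
    K=np.array([[d['fx'],0,d['cx']],[0,d['fy'],d['cy']],[0,0,1.]])
    p=cv2.undistortPoints(np.array([[[u,v]]],float),K,np.array([d['k1'],0,0,0,0.]))[0,0]
    R=np.array(d['R']);t=np.array(d['t'])
    return -R.T@t, R.T@np.array([p[0],p[1],1.])
def onz(d,u,v,z):
    o,r=ray(d,u,v); return o+r*(z-o[2])/r[2]
def dep(d,u,v):
    o,r=ray(d,u,v); return o+r*d['range_z'][int(round(v)),int(round(u))]
def proj(d,X):
    R=np.array(d['R']);t=np.array(d['t']);c=R@np.array(X)+t
    a=c[:2]/c[2]; a=a*(1+d['k1']*(a@a)); return a[0]*d['fx']+d['cx'],a[1]*d['fy']+d['cy']
E
python3 - <<'E'
from h import *
print(manip.pinch_z, manip.get_state())
for n in('scene','top','wrist'):
    d=grab(n,n+'0'); print(n,-np.array(d['R']).T@d['t'],d['fx'],d['k1'])
E
```

```text
pics
0.0187 {'clock': 0.0, 'qpos': array([ 1.07100222e+00,  2.76587661e-01,  1.50612092e+00, -5.50428379e-05,
        1.36071256e+00, -1.20995601e-01]), 'qd': array([ 0.00044919,  0.00120677, -0.00037645,  0.00076358, -0.00185172,
       -0.00084035]), 'effort': array([ 8.79077306e-04, -4.16764426e+01, -2.45811385e+01,  2.52206910e-04,
        1.06239933e-02,  2.11664747e-05]), 'position': array([0.21240264, 0.53376098, 0.23044877]), 'ee_rot': array([-2.53615373e-04,  1.88263185e-01,  9.82118189e-01, -8.78770400e-04]), 'contact_force': array([ 0.60017836,  0.36371091, -0.42973289]), 'moment': array([-0.02688998, -0.00461251, -0.01115626]), 'width': 0.08547343823457393}
scene [ 1.09160313 -0.49013316  1.00498292] 499.8959747338399 0.007025962133789509
top [0.29803227 0.03958159 1.32754602] 450.94280820178165 -0.035519874778426185
wrist [0.13407176 0.56548805 0.37372676] 307.920173616909 0.00438135058553384
```

View pics/scene0.png

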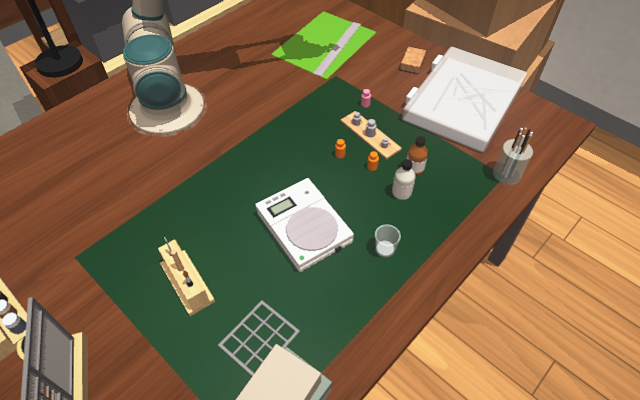

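View pics/top0.png

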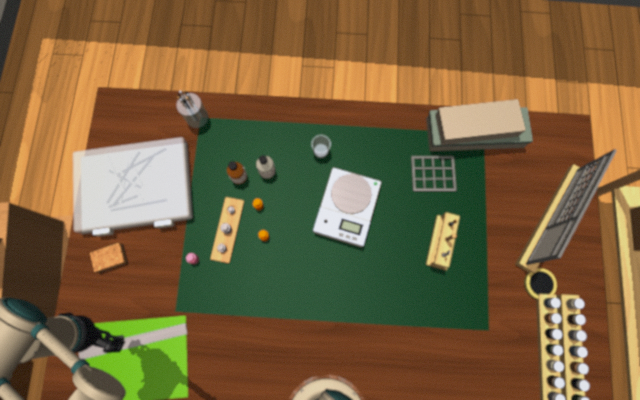

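View pics/wrist0.png

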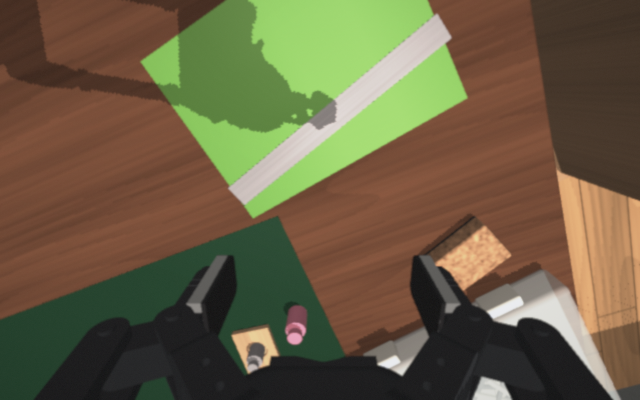

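The scene view shows the scale at (304,225), the tray at (370,133), and the rack at (185,275). In the top view they are at (348,207), (227,230), and (444,241). I'll zoom in on these next.

```bash
python3 - <<'E'
from h import *
s=load('scene0')['image'][:,:,::-1];t=load('top0')['image'][:,:,::-1]
def c(im,x,y,w,h,W,H): return cv2.resize(im[y:y+h,x:x+w],(W,H),interpolation=cv2.INTER_CUBIC)
a=np.hstack([c(s,330,85,100,75,400,300),c(s,145,230,80,90,400,300)])
b=np.hstack([c(t,180,180,100,90,400,300),c(t,415,200,60,75,400,300)])
cv2.imwrite('pics/z1.png',np.vstack([a,b]))
cv2.imwrite('pics/z2.png',np.hstack([c(s,245,170,120,110,400,400),c(t,300,155,100,100,400,400)]))
E
```

```text
(no output)
```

View pics/z1.png

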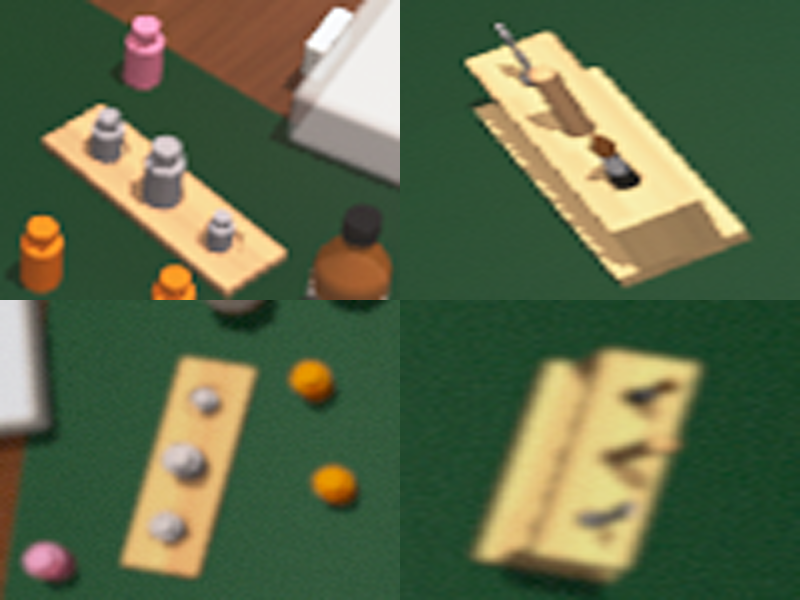

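View pics/z2.png

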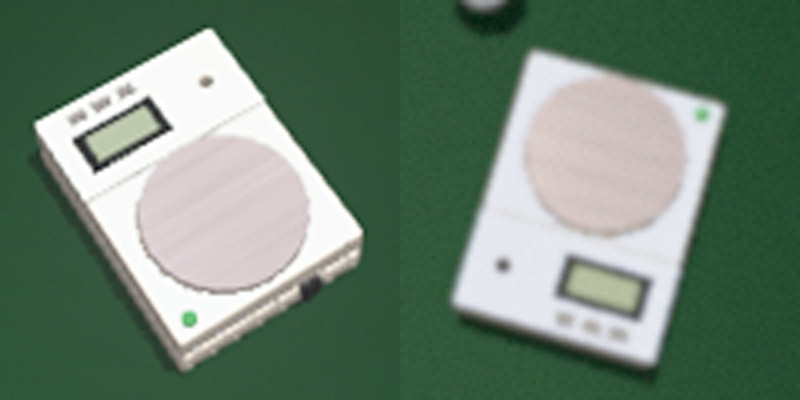

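Candidates for the weight, in scene pixels:
- Grey weights in the tray: (356,118), **(371,127)**, (385,143).
- Look-alikes: pink (366,98), orange (340,148), orange (373,160).

The middle grey weight is clearly the biggest, so I choose that one.

Candidates for the stylus: a blade-up spatula at (172,245), **a tan round handle end at (176,255)**, and the brush with bristles at (187,282). The middle one has its handle up, so it is the stylus.

```bash
cat > m.py <<'E'
from h import *
def rect(mask):
    cs,_=cv2.findContours(mask.astype(np.uint8),cv2.RETR_EXTERNAL,cv2.CHAIN_APPROX_NONE)
    return max(cs,key=cv2.contourArea)
def mid(c3):  # xy contour of world points -> minAreaRect
    return cv2.minAreaRect((np.array(c3)[:,:2]*1000).astype(np.float32))
E
python3 - <<'E'
from m import *
for n in('top0','scene0'):
    d=load(n); im=d['image'].astype(int); hsv=cv2.cvtColor(d['image'],cv2.COLOR_RGB2HSV)
    # tray
    def win(m,x0,y0,x1,y1):
        o=np.zeros_like(m);o[y0:y1,x0:x1]=m[y0:y1,x0:x1];return o
    wood=(hsv[:,:,0]<28)&(hsv[:,:,1]>50)&(hsv[:,:,2]>130)
    green=(hsv[:,:,0]>50)&(hsv[:,:,0]<95)&(hsv[:,:,1]>80)&(hsv[:,:,2]<130)
    b=(205,190,248,270) if n=='top0' else (335,107,405,160)
    c=rect(win(wood,*b)); print(n,'tray',mid([onz(d,*p[0],.008) for p in c]))
    b=(300,160,395,255) if n=='top0' else (250,170,360,275)
    w=(im.min(2)>150)
    c=rect(win(w,*b)); print(n,'scale white',mid([onz(d,*p[0],.042) for p in c]))
    # pan
    pan=(im[:,:,0]-im[:,:,1]>10)&(im.min(2)>120)
    c=rect(win(pan,*b)); e=cv2.fitEllipse(c); print('pan px',e, onz(d,*e[0],.05))
    # hole
    h=(0,0)
    bb=(418,205,470,275) if n=='top0' else (150,230,220,320)
    c=rect(win(wood,*bb)); print('rack',mid([onz(d,*p[0],.0) for p in c]))
d=load('scene0'); 
for p in [(371.5,121),(245+206*.3,170+81*.275)]: print(p,onz(d,*p,.054),onz(d,*p,.042))
for p in [(145+540/1-0,0)][:0]: pass
print('stylus top scene',onz(d,145+140/5,230+75*.3,.136))
t=load('top0'); print('weight top',onz(t,180+187/4,180+158*.3,.054),'hole',onz(t,300+503/4,155+265/4,.042))
print('stylus top',onz(t,415+262*.15,200+143*.25,.136))
E
```

```text
top0 tray ((506.93499755859375, 324.87127685546875), (59.81327438354492, 193.52590942382812), 82.37230682373047)
top0 scale white ((591.4264526367188, -26.441116333007812), (151.45382690429688, 201.7417755126953), 76.55636596679688)
pan px ((350.80206298828125, 193.30416870117188), (37.35072326660156, 37.959693908691406), 111.51707458496094) [ 0.62662183 -0.03501711  0.05      ]
rack ((514.5433349609375, -318.7889709472656), (69.6951675415039, 168.21524047851562), 77.82874298095703)
scene0 tray ((509.0501708984375, 321.2192687988281), (59.97453689575195, 193.51828002929688), 82.50328063964844)
scene0 scale white ((594.4827880859375, -29.14373779296875), (151.64163208007812, 203.00865173339844), 76.52569580078125)
pan px ((311.4770202636719, 228.50027465820312), (40.83876037597656, 50.124629974365234), 88.02262878417969) [ 0.63175451 -0.0403222   0.05      ]
rack ((481.76385498046875, -306.0333251953125), (62.37649154663086, 198.69400024414062), 77.79635620117188)
(371.5, 121) [0.50862501 0.3220408  0.054     ] [0.50126869 0.33228923 0.042     ]
(306.8, 192.275) [0.55227616 0.02583677 0.054     ] [0.54547065 0.03234755 0.042     ]
stylus top scene [ 0.50969272 -0.31381179  0.136     ]
weight top [0.50387397 0.31550408 0.054     ] hole [ 0.55797039 -0.25667173  0.042     ]
stylus top [ 0.50392218 -0.31190624  0.136     ]
```

```bash
cat > plan.py <<'E'
from h import *
from scipy.spatial.transform import Rotation as Ro
def cur():
    s=manip.get_state(); q=s['ee_rot']; return s,np.array(s['position']),Ro.from_quat([q[1],q[2],q[3],q[0]])
def target(jaw_deg):
    # tool down, tool y along jaw_deg (nearest to current, mod 180)
    s,p,R=cur(); best=None
    for a in (jaw_deg,jaw_deg+180):
        a=np.radians(a); y=np.array([np.cos(a),np.sin(a),0]); z=np.array([0,0,-1.]); x=np.cross(y,z)
        T=Ro.from_matrix(np.array([x,y,z]).T); m=(R.inv()*T).magnitude()
        if best is None or m<best[0]: best=(m,T)
    return best[1]
def plan(pos,jaw_deg,n):
    s,p,R=cur(); T=target(jaw_deg); rv=(R.inv()*T).as_rotvec(); d=np.array(pos)-p
    print('t',s['clock'],'p',p.round(4),'w',round(s['width'],4),'F',s['contact_force'].round(2),'d',d.round(4),'rv',rv.round(3),'n>=',np.linalg.norm(d)/.0417,np.linalg.norm(rv)/.125)
    for i in range(n):
        Ri=R*Ro.from_rotvec(rv*i/n); print((Ri.inv().apply(d/n)).round(4).tolist(),(rv/n).round(4).tolist())
E
python3 - <<'E'
from plan import *
plan([.508,.322,.15],82.4,11)
t=load('top0');s=load('scene0');print(onz(t,325.75,155+265/4,.042))
for u,v in[(258,204),(263,236)]: print(onz(t,u,v,.03))
E
```

```text
t 0.15 p [0.2124 0.5339 0.2306] w 0.085 F [-1.63  0.27  0.92] d [ 0.2956 -0.2119 -0.0806] rv [-0.001 -0.    -0.246] n>= 8.93282711026393 1.9691198471827236
[-0.0321, -0.0079, 0.0073] [-0.0001, -0.0, -0.0224]
[-0.0319, -0.0087, 0.0073] [-0.0001, -0.0, -0.0224]
[-0.0317, -0.0094, 0.0073] [-0.0001, -0.0, -0.0224]
[-0.0315, -0.0101, 0.0073] [-0.0001, -0.0, -0.0224]
[-0.0312, -0.0108, 0.0073] [-0.0001, -0.0, -0.0224]
[-0.031, -0.0115, 0.0073] [-0.0001, -0.0, -0.0224]
[-0.0307, -0.0122, 0.0073] [-0.0001, -0.0, -0.0224]
[-0.0305, -0.0129, 0.0073] [-0.0001, -0.0, -0.0224]
[-0.0302, -0.0135, 0.0073] [-0.0001, -0.0, -0.0224]
[-0.0298, -0.0142, 0.0073] [-0.0001, -0.0, -0.0224]
[-0.0295, -0.0149, 0.0073] [-0.0001, -0.0, -0.0224]
[0.54089624 0.03343468 0.042     ]
[0.58295932 0.23589308 0.03      ]
[0.48888026 0.2127978  0.03      ]
```

>>> {"op": "apply_moves", "data": {
  "moves": [0.055,-0.032,-0.008,0.007,0,0,-0.03,0.055,-0.032,-0.009,0.007,0,0,-0.03,0.055,-0.032,-0.009,0.007,0,0,-0.03,0.055,-0.031,-0.01,0.007,0,0,-0.03,0.055,-0.031,-0.011,0.007,0,0,-0.03,0.055,-0.031,-0.012,0.007,0,0,-0.03,0.055,-0.031,-0.013,0.007,0,0,-0.03,0.055,-0.03,-0.014,0.007,0,0,-0.03],
  "newtons": 30
}}

```text
clock: 0.82
position: [0.433, 0.3842, 0.171]
ee_rot: [-0.002, 0.057, 0.998, 0.001]
contact_force: [0.3, -0.5, -0.1]
width: 0.055
```

```bash
python3 - <<'E'
from plan import *
plan([.508,.322,.15],82.4,6)
E
```

```text
t 0.8167 p [0.433  0.3842 0.171 ] w 0.055 F [ 0.31 -0.47 -0.09] d [ 0.075  -0.0622 -0.021 ] rv [ 0.003 -0.005  0.018] n>= 2.390042079110741 0.15351736442140054
[-0.0136, -0.0089, 0.0034] [0.0004, -0.0008, 0.0031]
[-0.0136, -0.0088, 0.0034] [0.0004, -0.0008, 0.0031]
[-0.0137, -0.0088, 0.0034] [0.0004, -0.0008, 0.0031]
[-0.0137, -0.0087, 0.0035] [0.0004, -0.0008, 0.0031]
[-0.0137, -0.0087, 0.0035] [0.0004, -0.0008, 0.0031]
[-0.0137, -0.0087, 0.0035] [0.0004, -0.0008, 0.0031]
```

>>> {"op": "apply_moves", "data": {
  "moves": [0.055,-0.014,-0.009,0.004,0,0,0.003,0.055,-0.014,-0.009,0.004,0,0,0.003,0.055,-0.014,-0.009,0.004,0,0,0.003,0.055,-0.014,-0.009,0.004,0,0,0.003,0.055,-0.014,-0.009,0.004,0,0,0.003,0.055,-0.014,-0.009,0.004,0,0,0.003,0.055,0,0,0,0,0,0,0.055,0,0,0,0,0,0]
}}

```text
clock: 1.48
position: [0.518, 0.3098, 0.1398]
ee_rot: [-0.005, 0.071, 0.997, -0.002]
contact_force: [0.2, 0.9, 0.4]
width: 0.0552
```

```bash
python3 - <<'E'
from plan import *
plan([.508,.322,.15],82.4,1)
d=grab('wrist','w1')
for z in(.054,.04,.004): print(proj(d,[.508,.322,z]))
E
```

```text
t 1.4833 p [0.518  0.3098 0.1398] w 0.0552 F [0.23 0.9  0.43] d [-0.01    0.0122  0.0102] rv [-0.004 -0.009 -0.009] n>= 0.45130943400763757 0.1082213168727615
[0.0117, 0.0107, -0.0101] [-0.004, -0.0091, -0.0091]
(np.float64(336.9362098241774), np.float64(186.3306406864668))
(np.float64(336.2747886053548), np.float64(181.27790150996395))
(np.float64(334.85396112885314), np.float64(170.42297126550895))
```

View pics/w1.png

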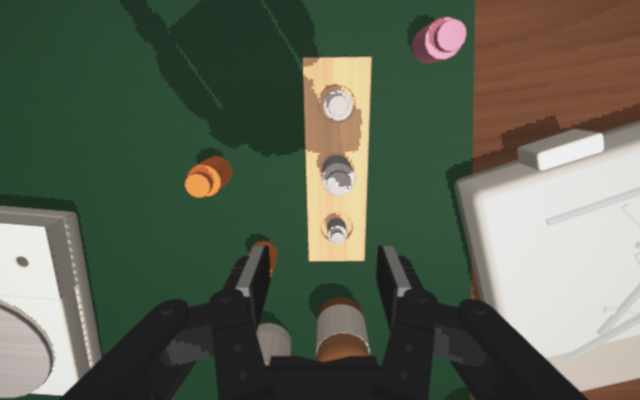

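```bash
python3 - <<'E'
from plan import *
d=load('w1'); im=d['image'][:,:,::-1]
cv2.imwrite('pics/w1c.png',cv2.resize(im[140:260,280:400],(600,600),interpolation=cv2.INTER_CUBIC))
print(cur()[1],proj(d,cur()[1]))
for n,a in(('scene0',4.0),):pass
E
```

```text
[0.51798862 0.30975901 0.13978465] (np.float64(322.7027570010097), np.float64(255.48769202994902))
```

View pics/w1c.png

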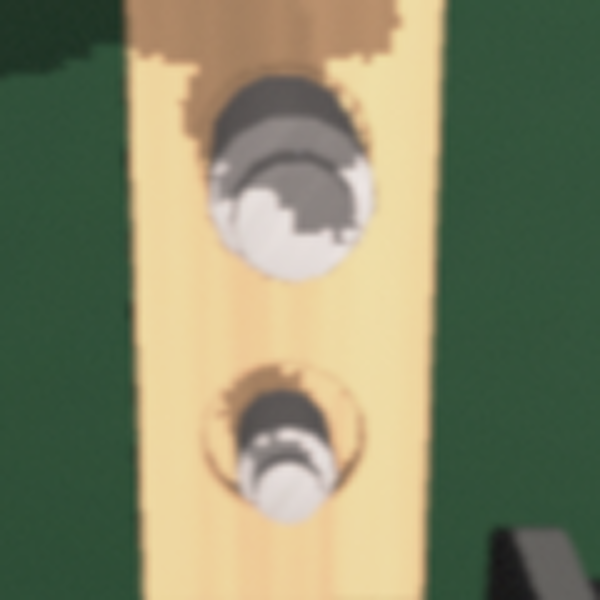

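The crop confirms the big grey weight. Its knob top is at wrist pixel (338.8,184).

```bash
python3 - <<'E'
from plan import *
d=load('w1'); w=onz(d,338.8,184,.054);print(w)
plan([w[0],w[1],.07],82.4,6)
E
```

```text
[0.50631726 0.32367924 0.054     ]
t 1.5333 p [0.518  0.3098 0.1398] w 0.0548 F [0.45 0.08 0.1 ] d [-0.0117  0.0139 -0.0698] rv [-0.004 -0.009 -0.009] n>= 1.7292629899014875 0.10327770088920424
[0.0022, 0.0021, 0.0116] [-0.0007, -0.0014, -0.0014]
[0.0022, 0.0021, 0.0116] [-0.0007, -0.0014, -0.0014]
[0.0022, 0.0021, 0.0116] [-0.0007, -0.0014, -0.0014]
[0.0022, 0.0021, 0.0116] [-0.0007, -0.0014, -0.0014]
[0.0022, 0.0021, 0.0116] [-0.0007, -0.0014, -0.0014]
[0.0022, 0.002, 0.0116] [-0.0007, -0.0014, -0.0014]
```

>>> {"op": "apply_moves", "data": {
  "moves": [0.055,0.003,0.003,0.01,-0.001,-0.002,-0.002,0.055,0.003,0.003,0.01,-0.001,-0.002,-0.002,0.055,0.002,0.002,0.01,-0.001,-0.002,-0.002,0.055,0.002,0.002,0.01,0,-0.001,-0.001,0.055,0.001,0.002,0.01,0,0,0,0.055,0.001,0.001,0.01,0,0,0,0.055,0,0,0.004,0,0,0,0.055,0,0,0,0,0,0]
}}

```text
clock: 2.2
position: [0.5033, 0.3298, 0.0742]
ee_rot: [-0.0, 0.064, 0.998, 0.001]
contact_force: [0.4, 0.1, 0.2]
width: 0.0549
```

```bash
python3 - <<'E'
from plan import *
plan([.5065,.3235,.012],82.4,6)
E
```

```text
t 2.2 p [0.5033 0.3298 0.0742] w 0.0549 F [0.38 0.07 0.21] d [ 0.0032 -0.0063 -0.0622] rv [ 0.002 -0.001  0.004] n>= 1.5024303384307607 0.03531654062069175
[-0.0007, -0.001, 0.0104] [0.0003, -0.0001, 0.0006]
[-0.0007, -0.001, 0.0104] [0.0003, -0.0001, 0.0006]
[-0.0007, -0.001, 0.0104] [0.0003, -0.0001, 0.0006]
[-0.0007, -0.001, 0.0104] [0.0003, -0.0001, 0.0006]
[-0.0007, -0.001, 0.0104] [0.0003, -0.0001, 0.0006]
[-0.0007, -0.001, 0.0104] [0.0003, -0.0001, 0.0006]
```

>>> {"op": "apply_moves", "data": {
  "moves": [0.055,-0.004,-0.005,0,0,0,0.003,0.055,0,0,0,0,0,0,0.055,0,0,0,0,0,0,0.055,0,0,0,0,0,0,0.055,0,0,0.005,0,0,0,0.055,0,0,0.005,0,0,0,0.055,0,0,0,0,0,0,0.055,0,0,0,0,0,0]
}}

```text
clock: 2.87
position: [0.5091, 0.3237, 0.0649]
ee_rot: [0.001, 0.067, 0.998, 0.002]
contact_force: [-0.8, 0.3, -0.3]
width: 0.0548
```

```bash
python3 - <<'E'
from plan import *
d=grab('wrist','w2')
plan([.5065,.3235,.012],82.4,6)
E
```

```text
t 2.9167 p [0.5089 0.3236 0.0648] w 0.0548 F [-0.67 -0.24  0.03] d [-0.0024 -0.0001 -0.0528] rv [ 0.004  0.002 -0.001] n>= 1.2668579637642488 0.03417969369584299
[0.0004, -0.0001, 0.0088] [0.0006, 0.0004, -0.0001]
[0.0004, -0.0001, 0.0088] [0.0006, 0.0004, -0.0001]
[0.0004, -0.0001, 0.0088] [0.0006, 0.0004, -0.0001]
[0.0004, -0.0001, 0.0088] [0.0006, 0.0004, -0.0001]
[0.0004, -0.0001, 0.0088] [0.0006, 0.0004, -0.0001]
[0.0004, -0.0001, 0.0088] [0.0006, 0.0004, -0.0001]
```

View pics/w2.png

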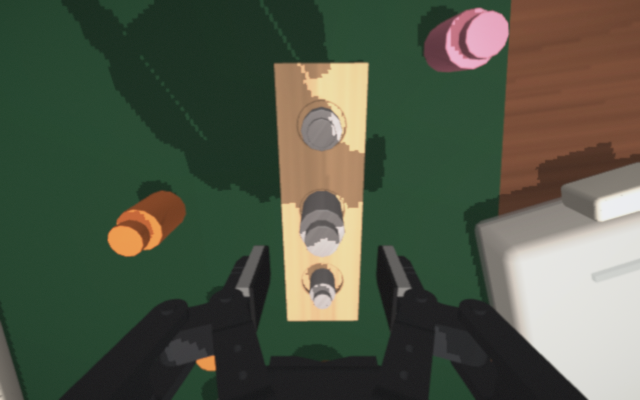

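The weight's knob is at (322,236), centred between the fingers, so I descend.

>>> {"op": "apply_moves", "data": {
  "moves": [0.055,0.001,0,0.009,0,0,0,0.055,0.001,0,0.009,0,0,0,0.055,0,0,0.009,0,0,0,0.055,0,0,0.009,0,0,0,0.055,0,0,0.008,0,0,0,0.055,0,0,0.004,0,0,0,0.055,0,0,0,0,0,0,0.055,0,0,0,0,0,0]
}}

```text
clock: 3.58
position: [0.5055, 0.3238, 0.0099]
ee_rot: [-0.0, 0.066, 0.998, 0.001]
contact_force: [-1.4, 0.0, -0.4]
width: 0.0547
```

```bash
python3 - <<'E'
from plan import *
d=load('w2'); print(onz(d,322,237,.054))
d=grab('wrist','w3')
plan([.5065,.3235,.012],82.4,1)
E
```

```text
[0.50374952 0.3240706  0.054     ]
t 3.6333 p [0.5055 0.3238 0.01  ] w 0.055 F [0.12 0.55 0.38] d [ 0.001  -0.0003  0.002 ] rv [ 0.002 -0.001 -0.   ] n>= 0.053484525889386535 0.015200043513988312
[-0.001, -0.0002, -0.002] [0.0018, -0.0006, -0.0003]
```

View pics/w3.png

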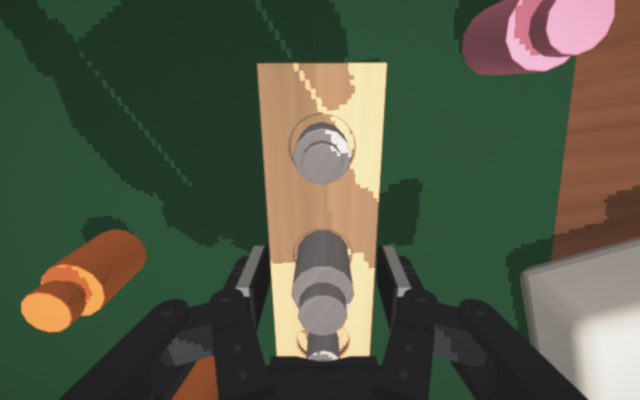

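>>> {"op": "apply_moves", "data": {
  "moves": [0.02,0,0,-0.001,0,0,0,0.02,0,0,0,0,0,0,0.02,0,0,0,0,0,0,0.02,0,0,0,0,0,0,0.02,0,0,0,0,0,0,0.02,0,0,0,0,0,0,0.02,0,0,0,0,0,0,0.02,0,0,0,0,0,0],
  "newtons": 40
}}

```text
clock: 4.3
position: [0.5062, 0.3241, 0.0123]
ee_rot: [0.001, 0.067, 0.998, 0.001]
contact_force: [-0.5, -1.3, -2.7]
width: 0.0268
```

```bash
python3 - <<'E'
from plan import *
d=grab('wrist','w4')
plan([.5065,.3235,.012],82.4,1)
E
```

```text
t 4.35 p [0.5061 0.324  0.0122] w 0.0267 F [ 0.82  0.97 -1.82] d [ 0.0004 -0.0005 -0.0002] rv [ 0.003  0.001 -0.   ] n>= 0.01678717716378236 0.02573595846458325
[-0.0004, -0.0005, 0.0002] [0.003, 0.0012, -0.0004]
```

View pics/w4.png

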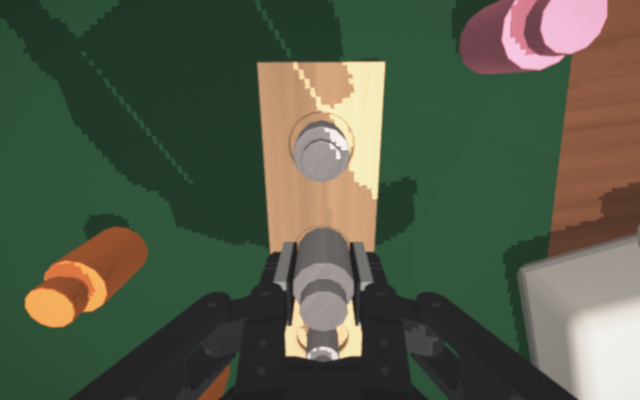

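>>> {"op": "apply_moves", "data": {
  "moves": [0.02,0,0,-0.005,0,0,0,0.02,0,0,-0.015,0,0,0,0.02,0,0,-0.02,0,0,0,0.02,0,0,-0.025,0,0,0,0.02,0,0,-0.03,0,0,0,0.02,0,0,-0.03,0,0,0,0.02,0,0,-0.02,0,0,0,0.02,0,0,-0.005,0,0,0]
}}

```text
clock: 5.02
position: [0.5032, 0.3223, 0.1667]
ee_rot: [-0.004, 0.067, 0.998, -0.001]
contact_force: [-0.1, 0.3, -2.5]
width: 0.0266
```

```bash
python3 - <<'E'
from plan import *
plan([.629,-.037,.15],78,14)
E
```

```text
t 5.0167 p [0.5032 0.3223 0.1667] w 0.0266 F [-0.06  0.34 -2.46] d [ 0.1258 -0.3593 -0.0167] rv [-0.003 -0.007  0.076] n>= 9.137995604968872 0.6134735162470843
[-0.0123, -0.0242, 0.0012] [-0.0002, -0.0005, 0.0055]
[-0.0125, -0.0242, 0.0012] [-0.0002, -0.0005, 0.0055]
[-0.0126, -0.0241, 0.0012] [-0.0002, -0.0005, 0.0055]
[-0.0127, -0.024, 0.0012] [-0.0002, -0.0005, 0.0055]
[-0.0128, -0.024, 0.0012] [-0.0002, -0.0005, 0.0055]
[-0.013, -0.0239, 0.0012] [-0.0002, -0.0005, 0.0055]
[-0.0131, -0.0238, 0.0012] [-0.0002, -0.0005, 0.0055]
[-0.0132, -0.0238, 0.0012] [-0.0002, -0.0005, 0.0055]
[-0.0134, -0.0237, 0.0012] [-0.0002, -0.0005, 0.0055]
[-0.0135, -0.0236, 0.0012] [-0.0002, -0.0005, 0.0055]
[-0.0136, -0.0235, 0.0012] [-0.0002, -0.0005, 0.0055]
[-0.0137, -0.0235, 0.0012] [-0.0002, -0.0005, 0.0055]
[-0.0139, -0.0234, 0.0012] [-0.0002, -0.0005, 0.0055]
[-0.014, -0.0233, 0.0012] [-0.0002, -0.0005, 0.0055]
```

>>> {"op": "apply_moves", "data": {
  "moves": [0.02,-0.008,-0.015,0,0,0,0.006,0.02,-0.012,-0.024,0,0,0,0.006,0.02,-0.013,-0.025,0.001,0,0,0.006,0.02,-0.013,-0.025,0.001,0,0,0.006,0.02,-0.013,-0.025,0.001,0,0,0.006,0.02,-0.013,-0.025,0.001,0,0,0.006,0.02,-0.013,-0.025,0.001,0,0,0.006,0.02,-0.013,-0.025,0.001,0,0,0.006]
}}

```text
clock: 5.68
position: [0.57, 0.1197, 0.1586]
ee_rot: [-0.004, 0.086, 0.996, 0.002]
contact_force: [0.3, -0.3, -1.3]
width: 0.0268
```

```bash
python3 - <<'E'
from plan import *
plan([.629,-.037,.15],78,6)
E
```

```text
t 5.6833 p [0.57   0.1197 0.1586] w 0.0268 F [ 0.29 -0.26 -1.33] d [ 0.059  -0.1567 -0.0086] rv [ 0.003 -0.008  0.037] n>= 4.019266602876329 0.3018185468209519
[-0.0142, -0.024, 0.0012] [0.0005, -0.0014, 0.0061]
[-0.0143, -0.0239, 0.0013] [0.0005, -0.0014, 0.0061]
[-0.0145, -0.0239, 0.0013] [0.0005, -0.0014, 0.0061]
[-0.0146, -0.0238, 0.0013] [0.0005, -0.0014, 0.0061]
[-0.0148, -0.0237, 0.0014] [0.0005, -0.0014, 0.0061]
[-0.0149, -0.0236, 0.0014] [0.0005, -0.0014, 0.0061]
```

>>> {"op": "apply_moves", "data": {
  "moves": [0.02,-0.014,-0.024,0.001,0,-0.002,0.006,0.02,-0.014,-0.024,0.001,0,-0.002,0.006,0.02,-0.014,-0.024,0.001,0,-0.001,0.006,0.02,-0.014,-0.022,0.001,0,-0.001,0.006,0.02,-0.014,-0.02,0.001,0,-0.001,0.006,0.02,-0.01,-0.014,0.001,0,0,0.006,0.02,-0.003,-0.005,0.001,0,0,0,0.02,0,0,0,0,0,0]
}}

```text
clock: 6.35
position: [0.6248, -0.0405, 0.1416]
ee_rot: [-0.006, 0.108, 0.994, 0.0]
contact_force: [-0.1, -0.5, -1.2]
width: 0.0268
```

```bash
python3 - <<'E'
from plan import *
d=grab('wrist','w5')
plan([.629,-.037,.1],78,6)
E
```

```text
t 6.4 p [ 0.6245 -0.0398  0.1415] w 0.0273 F [-0.06  0.09 -2.32] d [ 0.0045  0.0028 -0.0415] rv [-0.001 -0.013 -0.007] n>= 1.0043546263479108 0.12085349620391626
[-0.0007, 0.0006, 0.0069] [-0.0001, -0.0022, -0.0012]
[-0.0007, 0.0006, 0.0069] [-0.0001, -0.0022, -0.0012]
[-0.0007, 0.0006, 0.0069] [-0.0001, -0.0022, -0.0012]
[-0.0007, 0.0006, 0.0069] [-0.0001, -0.0022, -0.0012]
[-0.0007, 0.0006, 0.0069] [-0.0001, -0.0022, -0.0012]
[-0.0007, 0.0006, 0.0069] [-0.0001, -0.0022, -0.0012]
```

View pics/w5.png

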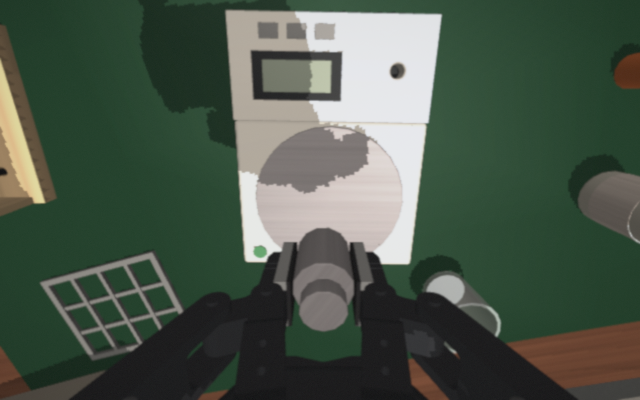

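The wrist view shows the pan centred near (330,198), the hole at (397,71), and the weight held.

```bash
python3 - <<'E'
from plan import *
d=load('w5'); im=d['image'][:,:,::-1]
cv2.imwrite('pics/w5c.png',cv2.resize(im[50:95,370:425],(550,450),interpolation=cv2.INTER_CUBIC))
pts=[(256,198),(403,197),(330,125.5)]
P=np.array([onz(d,*p,.05)[:2] for p in pts]); 
A=np.c_[2*P,np.ones(3)]; c=np.linalg.solve(A,(P**2).sum(1)); print('pan',c[:2],np.sqrt(c[2]+c[:2]@c[:2]))
C=np.array([onz(d,*p,.042)[:2] for p in[(227,11),(440,14),(411,264),(246,262)]]);print(C,C.mean(0)); e=C[1]-C[0];print('edge deg',np.degrees(np.arctan2(e[1],e[0])),np.linalg.norm(e),np.linalg.norm(C[2]-C[1]))
print('hole',onz(d,397.5,71,.042))
c=C.mean(0);a=np.radians(np.degrees(np.arctan2(e[1],e[0]))-90)
for x,y in((37,0),(-63,48)): print(c+np.array([x*np.cos(a)-y*np.sin(a),x*np.sin(a)+y*np.cos(a)])/1000)
E
```

```text
pan [ 0.62755856 -0.03569226] 0.05961453710076966
[[ 0.47828652 -0.07651045]
 [ 0.51216695  0.06800935]
 [ 0.70604711  0.02294035]
 [ 0.67201979 -0.12195229]] [ 0.59213009 -0.02687826]
edge deg 76.80615572735931 0.1484380527760745 0.1990495712441598
hole [0.54243494 0.03391898 0.042     ]
[ 0.62815342 -0.03532337]
[0.5417489  0.03423422]
```

View pics/w5c.png

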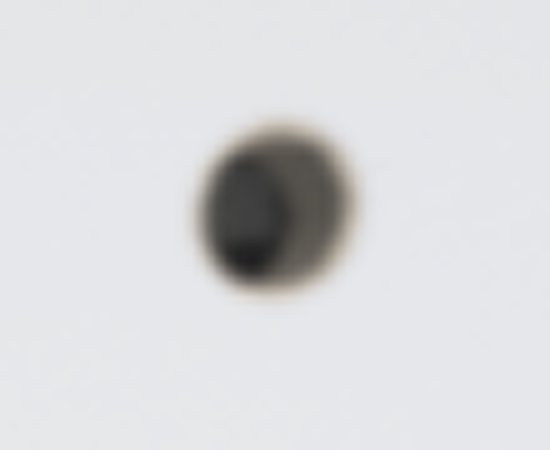

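>>> {"op": "apply_moves", "data": {
  "moves": [0.02,-0.002,0.004,0.003,0,-0.006,-0.004,0.02,-0.001,0,0.006,0,-0.004,0,0.02,0,0,0.01,0,-0.001,0,0.02,0,0,0.01,0,0,0,0.02,0,0,0.01,0,0,0,0.02,0,0,0.007,0,0,0,0.02,0,0,0.003,0,0,0,0.02,0,0,0,0,0,0]
}}

```text
clock: 7.07
position: [0.6243, -0.0285, 0.0858]
ee_rot: [-0.004, 0.103, 0.995, 0.001]
contact_force: [-0.3, -0.3, -1.5]
width: 0.0272
```

```bash
python3 - <<'E'
from plan import *
plan([.628,-.0355,.059],78,6)
E
```

```text
t 7.0667 p [ 0.6243 -0.0285  0.0858] w 0.0272 F [-0.32 -0.32 -1.5 ] d [ 0.0037 -0.007  -0.0268] rv [ 0.002 -0.007  0.004] n>= 0.6696038343934433 0.06748338566322827
[-0.0009, -0.001, 0.0045] [0.0003, -0.0012, 0.0007]
[-0.0009, -0.001, 0.0045] [0.0003, -0.0012, 0.0007]
[-0.0009, -0.001, 0.0045] [0.0003, -0.0012, 0.0007]
[-0.0009, -0.001, 0.0045] [0.0003, -0.0012, 0.0007]
[-0.0008, -0.001, 0.0045] [0.0003, -0.0012, 0.0007]
[-0.0008, -0.001, 0.0045] [0.0003, -0.0012, 0.0007]
```

>>> {"op": "apply_moves", "data": {
  "moves": [0.02,-0.002,-0.003,0.002,0,-0.003,0.002,0.02,-0.001,-0.002,0.003,0,-0.002,0,0.02,0,0,0.003,0,0,0,0.02,0,0,0.003,0,0,0,0.02,0,0,0.003,0,0,0,0.02,0,0,0.002,0,0,0,0.02,0,0,0,0,0,0,0.02,0,0,0,0,0,0]
}}

```text
clock: 7.73
position: [0.6276, -0.0355, 0.069]
ee_rot: [0.001, 0.104, 0.995, 0.001]
contact_force: [0.4, 0.4, -1.9]
width: 0.0267
```

```bash
python3 - <<'E'
from plan import *
plan([.628,-.0355,.059],78,6)
E
```

```text
t 7.7333 p [ 0.6276 -0.0355  0.069 ] w 0.0267 F [ 0.37  0.41 -1.87] d [ 0.0004 -0.     -0.01  ] rv [0.002 0.001 0.001] n>= 0.2393365107322181 0.016563344400569315
[-0.0001, 0.0, 0.0017] [0.0003, 0.0001, 0.0001]
[-0.0001, 0.0, 0.0017] [0.0003, 0.0001, 0.0001]
[-0.0001, 0.0, 0.0017] [0.0003, 0.0001, 0.0001]
[-0.0001, 0.0, 0.0017] [0.0003, 0.0001, 0.0001]
[-0.0001, 0.0, 0.0017] [0.0003, 0.0001, 0.0001]
[-0.0001, 0.0, 0.0017] [0.0003, 0.0001, 0.0001]
```

Perfectly centred. I'll lower it gently.

>>> {"op": "apply_moves", "data": {
  "moves": [0.02,0,0,0.002,0,0,0,0.02,0,0,0.002,0,0,0,0.02,0,0,0.001,0,0,0,0.02,0,0,0.001,0,0,0,0.02,0,0,0.001,0,0,0,0.02,0,0,0.001,0,0,0,0.02,0,0,0,0,0,0,0.02,0,0,0,0,0,0]
}}

```text
clock: 8.4
position: [0.628, -0.0353, 0.0606]
ee_rot: [0.001, 0.104, 0.995, 0.001]
contact_force: [0.4, -0.2, -1.9]
width: 0.0268
```

```bash
python3 - <<'E'
from plan import *
plan([.628,-.0355,.059],78,1)
d=grab('wrist','w6')
E
```

```text
t 8.4 p [ 0.628  -0.0353  0.0606] w 0.0268 F [ 0.43 -0.18 -1.87] d [ 0.     -0.0002 -0.0016] rv [0.002 0.002 0.001] n>= 0.03975040223806225 0.02273405599427864
[-0.0001, -0.0002, 0.0016] [0.0018, 0.0019, 0.0011]
```

View pics/w6.png

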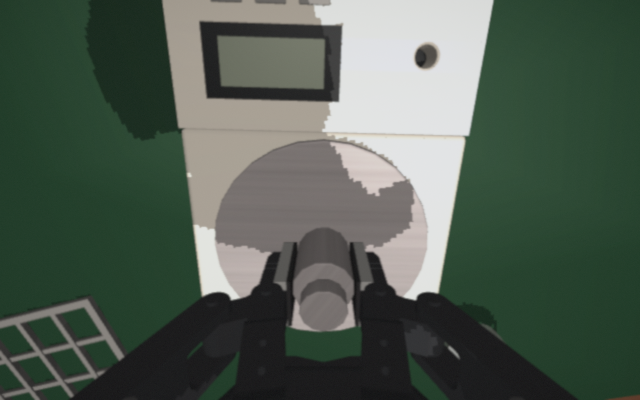

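>>> {"op": "apply_moves", "data": {
  "moves": [0.02,0,0,0.0008,0,0,0,0.02,0,0,0.0008,0,0,0,0.02,0,0,0.0005,0,0,0,0.02,0,0,0,0,0,0,0.02,0,0,0,0,0,0,0.02,0,0,0,0,0,0,0.02,0,0,0,0,0,0,0.02,0,0,0,0,0,0]
}}

```text
clock: 9.12
position: [0.6281, -0.0353, 0.0585]
ee_rot: [0.001, 0.104, 0.995, 0.001]
contact_force: [-0.2, -0.4, -2.1]
width: 0.0267
```

>>> {"op": "apply_moves", "data": {
  "moves": [0.02,0,0,0.0004,0,0,0,0.02,0,0,0.0004,0,0,0,0.02,0,0,0,0,0,0,0.02,0,0,0,0,0,0,0.02,0,0,0,0,0,0,0.02,0,0,0,0,0,0,0.02,0,0,0,0,0,0,0.02,0,0,0,0,0,0]
}}

```text
clock: 9.78
position: [0.6282, -0.0353, 0.0579]
ee_rot: [0.001, 0.104, 0.995, 0.001]
contact_force: [0.1, -0.0, -0.9]
width: 0.0268
```

>>> {"op": "apply_moves", "data": {
  "moves": [0.02,0,0,0.0004,0,0,0,0.02,0,0,0,0,0,0,0.02,0,0,0,0,0,0,0.032,0,0,0,0,0,0,0.038,0,0,0,0,0,0,0.045,0,0,0,0,0,0,0.05,0,0,0,0,0,0,0.05,0,0,0,0,0,0]
}}

```text
clock: 10.45
position: [0.6295, -0.0356, 0.0589]
ee_rot: [0.003, 0.104, 0.995, 0.001]
contact_force: [0.0, -0.2, 0.3]
width: 0.0499
```

```bash
python3 - <<'E'
from plan import *
plan([.628,-.0355,.059],78,1)
d=grab('wrist','w7')
E
```

```text
t 10.45 p [ 0.6295 -0.0356  0.0589] w 0.0499 F [ 0.03 -0.23  0.31] d [-0.0015  0.0001  0.0001] rv [0.002 0.006 0.001] n>= 0.0364072029385009 0.04987837475284091
[0.0015, -0.0002, -0.0002] [0.002, 0.0058, 0.0011]
```

View pics/w7.png

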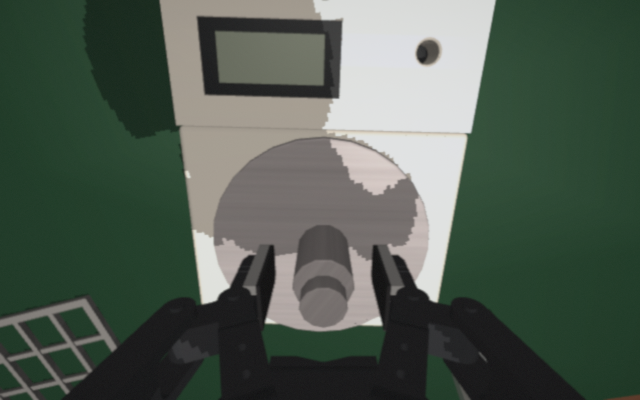

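The weight is released and standing on the pan at (323,290). Now I rise straight up.

>>> {"op": "apply_moves", "data": {
  "moves": [0.055,0,0,-0.008,0,0,0,0.055,0,0,-0.015,0,0,0,0.055,0,0,-0.02,0,0,0,0.055,0,0,-0.025,0,0,0,0.055,0,0,-0.025,0,0,0,0.055,0,0,-0.025,0,0,0,0.055,0,0,-0.02,0,0,0,0.055,0,0,-0.005,0,0,0]
}}

```text
clock: 11.17
position: [0.6269, -0.0354, 0.209]
ee_rot: [0.0, 0.104, 0.995, 0.001]
contact_force: [0.2, -0.9, 0.4]
width: 0.0548
```

```bash
python3 - <<'E'
from plan import *
plan([.51,-.313,.21],77.8,9)
d=grab('wrist','w8')
E
```

```text
t 11.1667 p [ 0.6269 -0.0354  0.209 ] w 0.0548 F [ 0.15 -0.9   0.38] d [-0.1169 -0.2776  0.001 ] rv [0.002 0.001 0.005] n>= 7.222296490420157 0.03896146822637019
[0.0063, -0.0329, -0.0002] [0.0002, 0.0001, 0.0005]
[0.0063, -0.0329, -0.0002] [0.0002, 0.0001, 0.0005]
[0.0063, -0.0329, -0.0002] [0.0002, 0.0001, 0.0005]
[0.0063, -0.0329, -0.0002] [0.0002, 0.0001, 0.0005]
[0.0063, -0.0329, -0.0001] [0.0002, 0.0001, 0.0005]
[0.0062, -0.0329, -0.0001] [0.0002, 0.0001, 0.0005]
[0.0062, -0.0329, -0.0001] [0.0002, 0.0001, 0.0005]
[0.0062, -0.0329, -0.0001] [0.0002, 0.0001, 0.0005]
[0.0062, -0.0329, -0.0001] [0.0002, 0.0001, 0.0005]
```

View pics/w8.png

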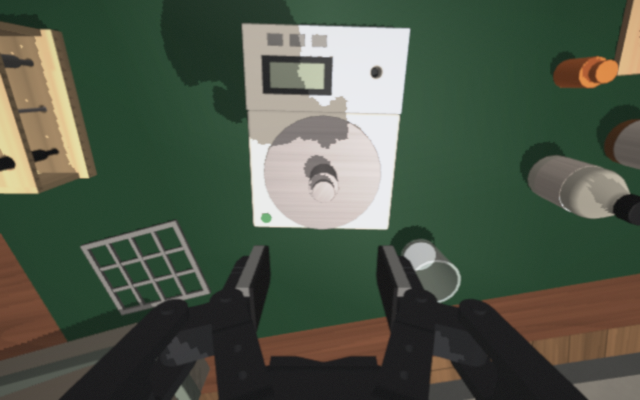

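>>> {"op": "apply_moves", "data": {
  "moves": [0.05,0.004,-0.02,0,0,0,0,0.05,0.006,-0.033,0,0,0,0,0.05,0.006,-0.036,0,0,0,0,0.05,0.006,-0.036,0,0,0,0,0.05,0.006,-0.036,0,0,0,0,0.05,0.006,-0.036,0,0,0,0,0.05,0.006,-0.036,0,0,0,0,0.05,0.006,-0.03,0,0,0,0]
}}

```text
clock: 11.88
position: [0.5238, -0.2834, 0.1993]
ee_rot: [-0.003, 0.097, 0.995, 0.005]
contact_force: [-0.1, -0.8, -1.7]
width: 0.0501
```

```bash
python3 - <<'E'
from plan import *
plan([.51,-.313,.21],77.8,3)
E
```

```text
t 11.8833 p [ 0.5238 -0.2834  0.1993] w 0.0501 F [-0.09 -0.75 -1.7 ] d [-0.0138 -0.0296  0.0107] rv [ 0.009 -0.008  0.018] n>= 0.8224641407138149 0.1719975948567816
[0.0026, -0.0105, -0.0036] [0.0031, -0.0026, 0.0059]
[0.0025, -0.0105, -0.0036] [0.0031, -0.0026, 0.0059]
[0.0025, -0.0106, -0.0036] [0.0031, -0.0026, 0.0059]
```

>>> {"op": "apply_moves", "data": {
  "moves": [0.05,0.003,-0.008,-0.004,0.003,-0.002,0.006,0.05,0.002,-0.006,-0.004,0.003,-0.002,0.006,0.05,0.001,-0.004,-0.003,0.003,-0.002,0.004,0.05,0,0,0,0,0,0,0.05,0,0,0,0,0,0,0.05,0,0,0,0,0,0,0.05,0,0,0,0,0,0,0.05,0,0,0,0,0,0]
}}

```text
clock: 12.55
position: [0.511, -0.3003, 0.206]
ee_rot: [-0.004, 0.107, 0.994, 0.002]
contact_force: [-0.2, 0.5, -0.2]
width: 0.05
```

```bash
python3 - <<'E'
from plan import *
plan([.507,-.313,.21],77.8,3)
d=grab('wrist','w9');print(proj(d,[.507,-.313,.136]))
E
```

```text
t 12.55 p [ 0.511  -0.3003  0.206 ] w 0.05 F [-0.22  0.48 -0.21] d [-0.004  -0.0127  0.004 ] rv [ 0.004 -0.009 -0.002] n>= 0.3335463127891484 0.08087656590471971
[0.0004, -0.0044, -0.0013] [0.0013, -0.003, -0.0008]
[0.0004, -0.0044, -0.0013] [0.0013, -0.003, -0.0008]
[0.0004, -0.0044, -0.0013] [0.0013, -0.003, -0.0008]
(np.float64(304.58283140514897), np.float64(206.02483543801839))
```

View pics/w9.png

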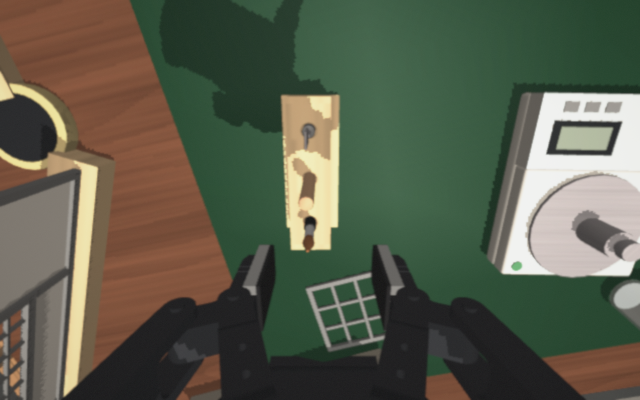

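The stylus handle top is at (306,204). The spatula is at (308,133) and the brush at (309,235). I'll take a close crop.

```bash
python3 - <<'E'
from plan import *
d=load('w9'); im=d['image'][:,:,::-1]
cv2.imwrite('pics/w9c.png',cv2.resize(im[90:260,260:360],(470,800)[0:2] if 0 else (353,600),interpolation=cv2.INTER_CUBIC))
cv2.imwrite('pics/w9d.png',cv2.resize(im[165:225,280:340],(600,600),interpolation=cv2.INTER_CUBIC))
C=[(282,95),(339,96)]
E
```

```text
(no output)
```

View pics/w9d.png

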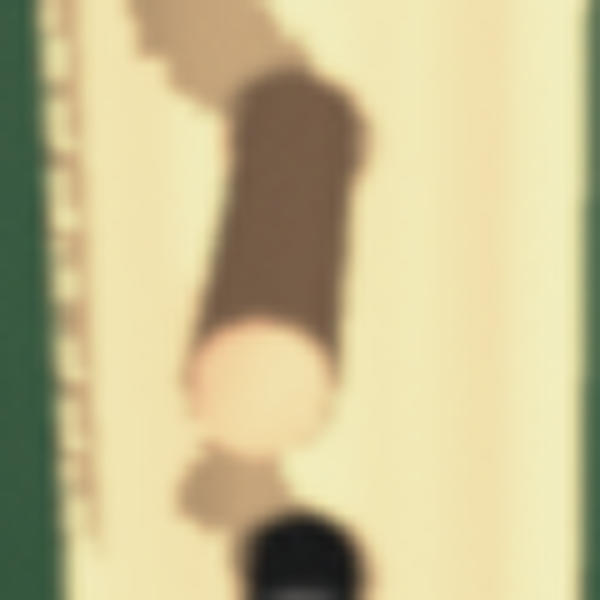

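```bash
python3 - <<'E'
from plan import *
d=load('w9'); a=onz(d,306.3,203.8,.136);print(a,onz(d,310,178.2,.068))
plan([a[0],a[1],.155],77.5,3)
E
```

```text
[ 0.50555673 -0.31134669  0.136     ] [ 0.50515842 -0.3109673   0.068     ]
t 12.6 p [ 0.5111 -0.3002  0.206 ] w 0.0497 F [-0.69 -0.06  0.49] d [-0.0055 -0.0111 -0.051 ] rv [ 0.004 -0.009  0.003] n>= 1.2598532316034652 0.08180474507568183
[0.0009, -0.0041, 0.017] [0.0013, -0.003, 0.001]
[0.0009, -0.0041, 0.017] [0.0013, -0.003, 0.001]
[0.0009, -0.004, 0.017] [0.0013, -0.003, 0.001]
```

>>> {"op": "apply_moves", "data": {
  "moves": [0.05,0.001,-0.005,0,0.002,-0.004,0.002,0.05,0.001,-0.003,0,0.001,-0.003,0,0.05,0,0,0.005,0,0,0,0.05,0,0,0.01,0,0,0,0.05,0,0,0.012,0,0,0,0.05,0,0,0.01,0,0,0,0.05,0,0,0.005,0,0,0,0.05,0,0,0,0,0,0]
}}

```text
clock: 13.27
position: [0.507, -0.3073, 0.1597]
ee_rot: [-0.001, 0.108, 0.994, 0.001]
contact_force: [-0.5, 0.7, 0.2]
width: 0.0502
```

```bash
python3 - <<'E'
from plan import *
plan([.5055,-.3112,.087],77.5,6)
E
```

```text
t 13.2667 p [ 0.507  -0.3073  0.1597] w 0.0502 F [-0.55  0.73  0.23] d [-0.0015 -0.0039 -0.0727] rv [ 0.001 -0.002  0.002] n>= 1.7472052566848166 0.022212887851966314
[0.0001, -0.0007, 0.0121] [0.0001, -0.0003, 0.0004]
[0.0001, -0.0007, 0.0121] [0.0001, -0.0003, 0.0004]
[0.0001, -0.0007, 0.0121] [0.0001, -0.0003, 0.0004]
[0.0001, -0.0007, 0.0121] [0.0001, -0.0003, 0.0004]
[0.0001, -0.0007, 0.0121] [0.0001, -0.0003, 0.0004]
[0.0001, -0.0007, 0.0121] [0.0001, -0.0003, 0.0004]
```

>>> {"op": "apply_moves", "data": {
  "moves": [0.05,0,-0.003,0.005,0,0,0.002,0.05,0,-0.001,0.01,0,0,0,0.05,0,0,0.012,0,0,0,0.05,0,0,0.012,0,0,0,0.05,0,0,0.012,0,0,0,0.05,0,0,0.01,0,0,0,0.05,0,0,0.006,0,0,0,0.05,0,0,0,0,0,0]
}}

```text
clock: 13.93
position: [0.5066, -0.3131, 0.0873]
ee_rot: [0.0, 0.109, 0.994, -0.0]
contact_force: [0.1, 0.1, 0.0]
width: 0.0501
```

```bash
python3 - <<'E'
from plan import *
plan([.5055,-.3112,.087],77.5,1)
d=grab('wrist','w10')
E
```

```text
t 13.9333 p [ 0.5066 -0.3131  0.0873] w 0.0501 F [0.06 0.14 0.04] d [-0.0011  0.0019 -0.0003] rv [-0.     0.001 -0.001] n>= 0.05349935123460908 0.0087944668264397
[0.0015, 0.0016, 0.0003] [-0.0004, 0.0005, -0.0009]
```

View pics/w10.png

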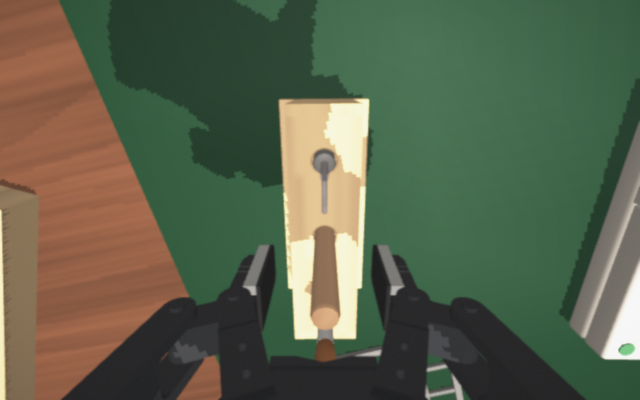

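>>> {"op": "apply_moves", "data": {
  "moves": [0.05,0.001,0.001,0,0,0,0,0.03,0,0,0,0,0,0,0.02,0,0,0,0,0,0,0.005,0,0,0,0,0,0,0.005,0,0,0,0,0,0,0.005,0,0,0,0,0,0,0.005,0,0,0,0,0,0,0.005,0,0,0,0,0,0],
  "newtons": 40
}}

```text
clock: 14.65
position: [0.5078, -0.3132, 0.0911]
ee_rot: [0.003, 0.109, 0.994, -0.002]
contact_force: [0.4, 0.1, -0.4]
width: 0.0109
```

```bash
python3 - <<'E'
from plan import *
plan([.5055,-.3112,.087],77.5,1);print(manip.get_state()['moment'])
d=grab('wrist','w11')
E
```

```text
t 14.65 p [ 0.5078 -0.3132  0.0911] w 0.0109 F [ 0.45  0.15 -0.44] d [-0.0023  0.002  -0.0041] rv [-0.003  0.007 -0.001] n>= 0.12200829949176926 0.060087680097683484
[0.0027, 0.0014, 0.0041] [-0.0033, 0.0067, -0.0007]
[ 0.03406087 -0.01083964  0.03472737]
```

View pics/w11.png

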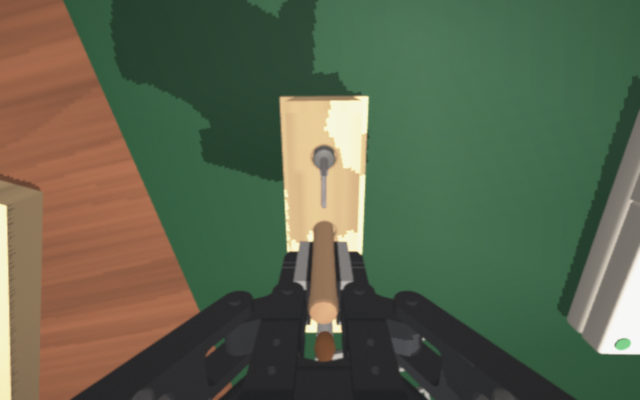

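Gripped. I'll lift straight up.

>>> {"op": "apply_moves", "data": {
  "moves": [0.005,0,0,-0.005,0,0,0,0.005,0,0,-0.01,0,0,0,0.005,0,0,-0.015,0,0,0,0.005,0,0,-0.018,0,0,0,0.005,0,0,-0.018,0,0,0,0.005,0,0,-0.018,0,0,0,0.005,0,0,-0.01,0,0,0,0.005,0,0,-0.003,0,0,0]
}}

```text
clock: 15.37
position: [0.507, -0.3126, 0.1961]
ee_rot: [0.003, 0.109, 0.994, -0.002]
contact_force: [-0.2, -0.4, -0.2]
width: 0.0111
```

```bash
python3 - <<'E'
from plan import *
plan([.5422,.034,.19],77.5,11)
d=grab('scene','s12')
d=grab('wrist','w12')
E
```

```text
t 15.3667 p [ 0.507  -0.3126  0.1961] w 0.0111 F [-0.19 -0.37 -0.2 ] d [ 0.0352  0.3466 -0.0061] rv [-0.003  0.006 -0.001] n>= 8.35675170908813 0.05851670282573898
[0.0037, 0.0315, 0.0004] [-0.0003, 0.0006, -0.0001]
[0.0037, 0.0315, 0.0004] [-0.0003, 0.0006, -0.0001]
[0.0037, 0.0315, 0.0004] [-0.0003, 0.0006, -0.0001]
[0.0037, 0.0315, 0.0005] [-0.0003, 0.0006, -0.0001]
[0.0037, 0.0315, 0.0005] [-0.0003, 0.0006, -0.0001]
[0.0037, 0.0315, 0.0005] [-0.0003, 0.0006, -0.0001]
[0.0037, 0.0315, 0.0005] [-0.0003, 0.0006, -0.0001]
[0.0037, 0.0315, 0.0005] [-0.0003, 0.0006, -0.0001]
[0.0037, 0.0315, 0.0005] [-0.0003, 0.0006, -0.0001]
[0.0037, 0.0315, 0.0005] [-0.0003, 0.0006, -0.0001]
[0.0037, 0.0315, 0.0005] [-0.0003, 0.0006, -0.0001]
```

View pics/s12.png

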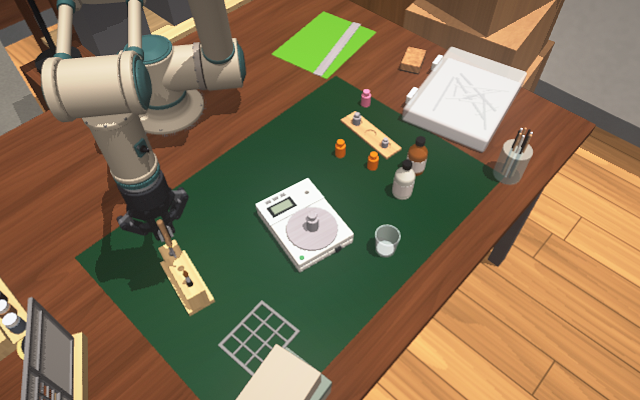

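View pics/w12.png

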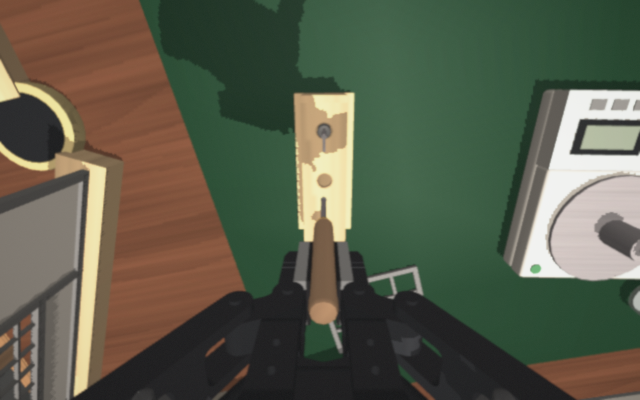

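```bash
python3 - <<'E'
from plan import *
d=load('w12'); im=d['image'][:,:,::-1]
cv2.imwrite('pics/w12c.png',cv2.resize(im[185:335,285:360],(400,800)[:2] if 0 else (300,600),interpolation=cv2.INTER_CUBIC))
cv2.imwrite('pics/w12d.png',cv2.resize(im[190:230,303:343],(600,600),interpolation=cv2.INTER_CUBIC))
E
```

```text
(no output)
```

View pics/w12c.png

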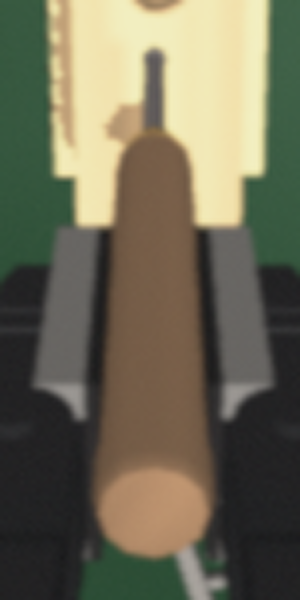

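View pics/w12d.png

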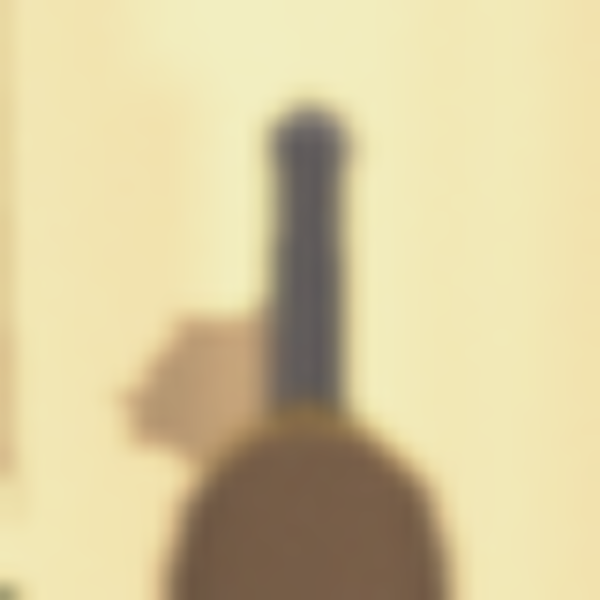

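```bash
python3 - <<'E'
from plan import *
d=load('w12'); s,p,R=cur()
print(d['range_z'][306:318:3,319:329:3], d['range_z'][197:202,322:326])
top=dep(d,323.5,312.5); ball=dep(d,323.8,199.3); print(top,ball,top-ball,np.linalg.norm(top-ball))
print('top in tool',R.inv().apply(top-p),'ball',R.inv().apply(ball-p))
for z in(.111,.1135,.116,.118): b=onz(d,323.8,199.3,z); print(z,b,R.inv().apply(b-p))
E
```

```text
[[0.11782891 0.11600813 0.11682531 0.11770939]
 [0.11908997 0.11789843 0.11742172 0.11741011]
 [0.11751631 0.11911136 0.1182287  0.11818276]
 [0.11920273 0.11901344 0.11896451 0.11831654]] [[0.23541452 0.23535763 0.23568964 0.28822488]
 [0.23556249 0.23459288 0.2346722  0.23493077]
 [0.23377678 0.23202929 0.23382698 0.23514266]
 [0.23022452 0.22896281 0.2307759  0.23268476]
 [0.22749688 0.22768922 0.22784501 0.23189873]]
[ 0.5038762  -0.31156975  0.24365463] [ 0.50442127 -0.31175273  0.12012159] [-0.00054507  0.00018297  0.12353305] 0.12353438422349353
top in tool [ 0.00271458  0.00011026 -0.04877831] ball [0.00282709 0.00041096 0.07475565]
0.111 [ 0.50777768 -0.31250995  0.111     ] [-0.00056308  0.00042714  0.08389615]
0.1135 [ 0.50685777 -0.31230241  0.1135    ] [0.00036608 0.0004227  0.08139097]
0.116 [ 0.50593786 -0.31209488  0.116     ] [0.00129524 0.00041827 0.07888579]
0.118 [ 0.50520194 -0.31192885  0.118     ] [0.00203857 0.00041472 0.07688164]
```

>>> {"op": "apply_moves", "data": {
  "moves": [0.005,0.003,0.015,0,0,0.001,0,0.005,0.004,0.025,0,0,0.001,0,0.005,0.004,0.032,0,0,0.001,0,0.005,0.004,0.033,0,0,0.001,0,0.005,0.004,0.033,0,0,0,0,0.005,0.004,0.033,0,0,0,0,0.005,0.004,0.033,0,0,0,0,0.005,0.004,0.033,0,0,0,0]
}}

```text
clock: 16.13
position: [0.5228, -0.0645, 0.186]
ee_rot: [-0.007, 0.115, 0.993, 0.001]
contact_force: [0.2, -0.7, 0.2]
width: 0.011
```

```bash
python3 - <<'E'
from plan import *
plan([.5441,.0332,.18],77.5,6)
E
```

```text
t 16.1333 p [ 0.5228 -0.0645  0.186 ] w 0.011 F [ 0.24 -0.68  0.18] d [ 0.0213  0.0977 -0.006 ] rv [-0.    -0.014 -0.013] n>= 2.4014176430742658 0.15080492249403252
[0.0003, 0.0167, 0.001] [-0.0, -0.0023, -0.0021]
[0.0002, 0.0167, 0.001] [-0.0, -0.0023, -0.0021]
[0.0002, 0.0167, 0.001] [-0.0, -0.0023, -0.0021]
[0.0002, 0.0167, 0.001] [-0.0, -0.0023, -0.0021]
[0.0001, 0.0167, 0.001] [-0.0, -0.0023, -0.0021]
[0.0001, 0.0167, 0.001] [-0.0, -0.0023, -0.0021]
```

>>> {"op": "apply_moves", "data": {
  "moves": [0.005,0,0.02,0,0,-0.003,-0.003,0.005,0,0.02,0,0,-0.003,-0.003,0.005,0,0.016,0.001,0,-0.003,-0.003,0.005,0,0.012,0.001,0,-0.003,-0.002,0.005,0,0.008,0.001,0,-0.001,0,0.005,0,0.004,0,0,0,0,0.005,0,0,0,0,0,0,0.005,0,0,0,0,0,0]
}}

```text
clock: 16.8
position: [0.5306, 0.0324, 0.1755]
ee_rot: [-0.01, 0.104, 0.995, 0.003]
contact_force: [-0.6, -1.0, -0.2]
width: 0.011
```

```bash
python3 - <<'E'
from plan import *
plan([.5441,.0332,.145],77.5,6)
E
```

```text
t 16.8 p [0.5306 0.0324 0.1755] w 0.011 F [-0.55 -0.97 -0.23] d [ 0.0135  0.0008 -0.0305] rv [ 0.004 -0.021  0.01 ] n>= 0.801023133008357 0.18873756873615558
[-0.0023, 0.0006, 0.005] [0.0007, -0.0035, 0.0016]
[-0.0023, 0.0006, 0.0051] [0.0007, -0.0035, 0.0016]
[-0.0022, 0.0006, 0.0051] [0.0007, -0.0035, 0.0016]
[-0.0022, 0.0006, 0.0051] [0.0007, -0.0035, 0.0016]
[-0.0022, 0.0006, 0.0051] [0.0007, -0.0035, 0.0016]
[-0.0022, 0.0006, 0.0051] [0.0007, -0.0035, 0.0016]
```

>>> {"op": "apply_moves", "data": {
  "moves": [0.005,-0.003,0,0.001,0.001,-0.006,0.002,0.005,-0.003,0,0.003,0.001,-0.006,0.002,0.005,-0.002,0,0.005,0.001,-0.004,0.002,0.005,-0.001,0,0.006,0,-0.002,0,0.005,0,0,0.005,0,0,0,0.005,0,0,0.002,0,0,0,0.005,0,0,0,0,0,0,0.005,0,0,0,0,0,0]
}}

```text
clock: 17.47
position: [0.5396, 0.0265, 0.1501]
ee_rot: [-0.001, 0.11, 0.994, -0.0]
contact_force: [-0.6, 0.0, 0.3]
width: 0.0109
```

```bash
python3 - <<'E'
from plan import *
plan([.5441,.0332,.14],77.5,6)
E
```

```text
t 17.4667 p [0.5396 0.0265 0.1501] w 0.0109 F [-0.64  0.03  0.31] d [ 0.0045  0.0067 -0.0101] rv [-0.001 -0.003 -0.002] n>= 0.31031890462966505 0.029219759536211306
[-0.0005, 0.0013, 0.0017] [-0.0001, -0.0005, -0.0004]
[-0.0005, 0.0013, 0.0017] [-0.0001, -0.0005, -0.0004]
[-0.0005, 0.0013, 0.0017] [-0.0001, -0.0005, -0.0004]
[-0.0005, 0.0013, 0.0017] [-0.0001, -0.0005, -0.0004]
[-0.0005, 0.0013, 0.0017] [-0.0001, -0.0005, -0.0004]
[-0.0005, 0.0013, 0.0017] [-0.0001, -0.0005, -0.0004]
```

>>> {"op": "apply_moves", "data": {
  "moves": [0.005,-0.002,0.004,0,0,-0.002,-0.001,0.005,-0.001,0.002,0.001,0,-0.001,0,0.005,0,0,0.002,0,0,0,0.005,0,0,0.002,0,0,0,0.005,0,0,0.001,0,0,0,0.005,0,0,0,0,0,0,0.005,0,0,0,0,0,0,0.005,0,0,0,0,0,0]
}}

```text
clock: 18.13
position: [0.5448, 0.0326, 0.144]
ee_rot: [0.001, 0.109, 0.994, -0.0]
contact_force: [-0.3, -0.6, -0.6]
width: 0.0109
```

```bash
python3 - <<'E'
from plan import *
plan([.5441,.0332,.135],77.5,1)
d=grab('wrist','w13'); im=d['image'][:,:,::-1]
cv2.imwrite('pics/w13c.png',cv2.resize(im[180:240,290:350],(600,600),interpolation=cv2.INTER_CUBIC))
E
```

```text
t 18.1333 p [0.5448 0.0326 0.144 ] w 0.0109 F [-0.28 -0.63 -0.62] d [-0.0007  0.0006 -0.009 ] rv [-0.001  0.002 -0.001] n>= 0.21782636298778973 0.01561302485890675
[0.0008, 0.0005, 0.009] [-0.0006, 0.0018, -0.0006]
```

View pics/w13.png

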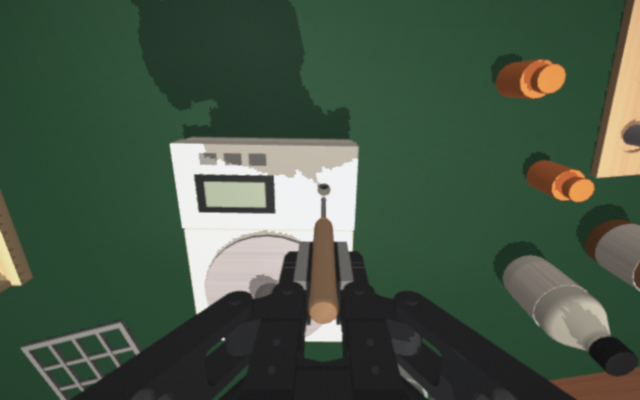

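View pics/w13c.png

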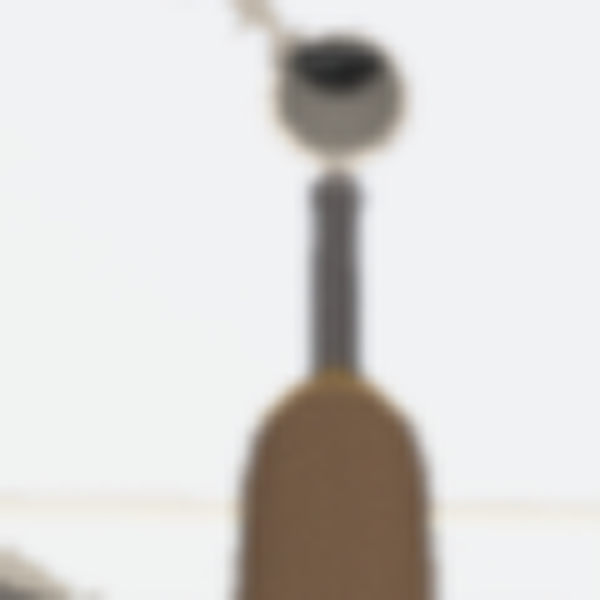

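```bash
python3 - <<'E'
from plan import *
d=load('w13'); s,p,R=cur(); h=onz(d,324.1,189.7,.042)
print(h,'hole in tool',R.inv().apply(h-p),'tip',R.apply([.002,.0004,.0805])+p)
b=p+R.apply([.002,.0004,.078]); print(proj(d,b))
print(dep(d,323.6,199.5))
E
```

```text
[0.54255715 0.03412327 0.042     ] hole in tool [0.00269171 0.00108581 0.10207396] tip [0.54304743 0.0333241  0.06357558]
(np.float64(323.31035000896316), np.float64(200.49688486031033))
[0.54073759 0.03405946 0.07036999]
```

>>> {"op": "apply_moves", "data": {
  "moves": [0.005,0.0005,0.0005,0.002,0,0.001,0,0.005,0,0,0.003,0,0,0,0.005,0,0,0.003,0,0,0,0.005,0,0,0.003,0,0,0,0.005,0,0,0.003,0,0,0,0.005,0,0,0.002,0,0,0,0.005,0,0,0,0,0,0,0.005,0,0,0,0,0,0]
}}

```text
clock: 18.85
position: [0.5441, 0.0331, 0.126]
ee_rot: [-0.0, 0.109, 0.994, -0.0]
contact_force: [0.4, 1.2, 0.4]
width: 0.011
```

```bash
python3 - <<'E'
from plan import *
plan([.5441,.0334,.105],77.5,1)
d=grab('wrist','w14'); im=d['image'][:,:,::-1]
cv2.imwrite('pics/w14c.png',cv2.resize(im[180:240,290:350],(600,600),interpolation=cv2.INTER_CUBIC))
E
```

```text
t 18.85 p [0.5441 0.0331 0.126 ] w 0.011 F [0.41 1.24 0.41] d [ 0.      0.0003 -0.021 ] rv [-0.001  0.    -0.001] n>= 0.5044784725241159 0.008668061147044152
[0.0, 0.0003, 0.021] [-0.0007, 0.0, -0.0008]
```

View pics/w14c.png

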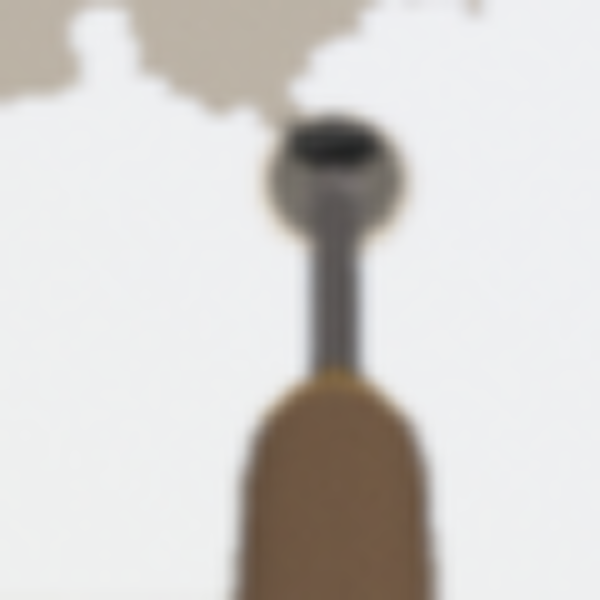

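The ball is over the hole mouth (hole 323.9,198; ball 323.7,199.6). I'll go down into the well.

>>> {"op": "apply_moves", "data": {
  "moves": [0.005,0,0,0.002,0,0,0,0.005,0,0,0.003,0,0,0,0.005,0,0,0.003,0,0,0,0.005,0,0,0.003,0,0,0,0.005,0,0,0.002,0,0,0,0.005,0,0,0,0,0,0,0.005,0,0,0,0,0,0,0.005,0,0,0,0,0,0]
}}

```text
clock: 19.57
position: [0.5442, 0.033, 0.1118]
ee_rot: [0.0, 0.109, 0.994, -0.0]
contact_force: [0.6, 0.3, 0.5]
width: 0.0106
```

```bash
python3 - <<'E'
from plan import *
plan([.5441,.0334,.105],77.5,1)
d=grab('wrist','w15'); im=d['image'][:,:,::-1]
cv2.imwrite('pics/w15c.png',cv2.resize(im[180:240,290:350],(600,600),interpolation=cv2.INTER_CUBIC))
E
```

```text
t 19.5667 p [0.5442 0.033  0.1118] w 0.0106 F [0.56 0.28 0.49] d [-0.0001  0.0004 -0.0068] rv [-0.001  0.    -0.001] n>= 0.16303201435767978 0.009459247005949788
[0.0002, 0.0003, 0.0068] [-0.0007, 0.0005, -0.0008]
```

View pics/w15c.png

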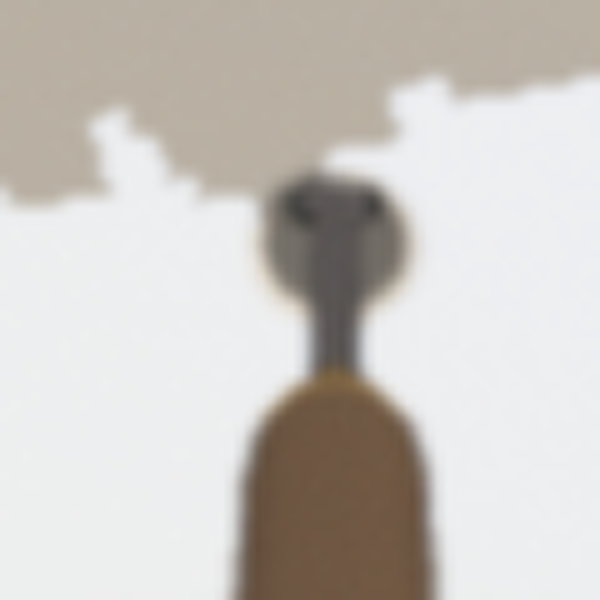

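The ball is in the well, centred and with no contact force. I'll press slowly.

>>> {"op": "apply_moves", "data": {
  "moves": [0.005,0,0.0003,0.001,0,0,0,0.005,0,0,0.001,0,0,0,0.005,0,0,0.001,0,0,0,0.005,0,0,0.001,0,0,0,0.005,0,0,0,0,0,0,0.005,0,0,0,0,0,0,0.005,0,0,0,0,0,0,0.005,0,0,0,0,0,0],
  "newtons": 70
}}

```text
clock: 20.28
position: [0.5448, 0.0333, 0.1089]
ee_rot: [0.001, 0.109, 0.994, -0.0]
contact_force: [-0.4, 0.2, 0.6]
width: 0.01
```

```bash
python3 - <<'E'
from plan import *
plan([.5441,.0334,.105],77.5,1)
E
```

```text
t 20.2833 p [0.5448 0.0333 0.1089] w 0.01 F [-0.41  0.18  0.62] d [-0.0007  0.0001 -0.0039] rv [-0.     0.002 -0.001] n>= 0.09431322244212892 0.01941040370013924
[0.0007, -0.0001, 0.0039] [-0.0005, 0.0023, -0.0007]
```

>>> {"op": "apply_moves", "data": {
  "moves": [0.005,0.0004,0,0.001,0,0.001,0,0.005,0,0,0.001,0,0,0,0.005,0,0,0.001,0,0,0,0.005,0,0,0,0,0,0,0.005,0,0,0,0,0,0,0.005,0,0,0,0,0,0,0.005,0,0,0,0,0,0,0.005,0,0,0,0,0,0]
}}

```text
clock: 20.95
position: [0.5449, 0.0333, 0.1068]
ee_rot: [0.001, 0.109, 0.994, -0.0]
contact_force: [-1.1, 0.0, 3.6]
width: 0.0104
```

```bash
python3 - <<'E'
from plan import *
plan([.5441,.0334,.105],77.5,1)
E
```

```text
t 20.95 p [0.5449 0.0333 0.1068] w 0.0104 F [-1.14  0.02  3.6 ] d [-0.0008  0.0001 -0.0018] rv [-0.     0.003 -0.001] n>= 0.04717504872532579 0.023580915292860192
[0.0008, -0.0001, 0.0018] [-0.0004, 0.0028, -0.0008]
```

>>> {"op": "apply_moves", "data": {
  "moves": [0.005,0,0,0.001,0,0.001,0,0.005,0,0,0.001,0,0.001,0,0.005,0,0,0.001,0,0,0,0.005,0,0,0.001,0,0,0,0.005,0,0,0,0,0,0,0.005,0,0,0,0,0,0,0.005,0,0,0,0,0,0,0.005,0,0,0,0,0,0]
}}

```text
clock: 21.62
position: [0.5451, 0.0333, 0.1058]
ee_rot: [0.001, 0.109, 0.994, -0.0]
contact_force: [-0.2, 0.4, 4.6]
width: 0.01
```

```bash
python3 - <<'E'
from plan import *
plan([.5441,.0334,.105],77.5,1)
E
```

```text
t 21.6167 p [0.5451 0.0333 0.1058] w 0.01 F [-0.19  0.38  4.6 ] d [-0.001   0.0001 -0.0008] rv [-0.     0.002 -0.001] n>= 0.02940118738746658 0.015756207203510574
[0.001, -0.0001, 0.0008] [-0.0002, 0.0019, -0.0006]
```

>>> {"op": "apply_moves", "data": {
  "moves": [0.005,0.0005,0,0.0015,0,0.001,0,0.005,0,0,0.0015,0,0,0,0.005,0,0,0.0015,0,0,0,0.005,0,0,0.0015,0,0,0,0.005,0,0,0.0015,0,0,0,0.005,0,0,0.0015,0,0,0,0.005,0,0,0.0015,0,0,0,0.005,0,0,0.0015,0,0,0]
}}

```text
clock: 22.28
position: [0.5456, 0.0332, 0.1047]
ee_rot: [0.003, 0.109, 0.994, -0.0]
contact_force: [-3.9, 0.4, 14.2]
width: 0.0101
```

```bash
python3 - <<'E'
from plan import *
plan([.5441,.0334,.105],77.5,1)
d=grab('wrist','w16'); im=d['image'][:,:,::-1]
plan([.5441,.0334,.105],77.5,1)
cv2.imwrite('pics/w16c.png',cv2.resize(im[180:330,275:370],(380,600),interpolation=cv2.INTER_CUBIC))
print(dep(d,323.5,312.5),d['range_z'][308:317:3,319:329:3])
E
```

```text
t 22.2833 p [0.5456 0.0332 0.1047] w 0.0101 F [-3.94  0.4  14.18] d [-0.0015  0.0002  0.0003] rv [-0.     0.006  0.   ] n>= 0.036028051791861006 0.04979979383305343
[0.0015, -0.0001, -0.0003] [-0.0001, 0.0062, 0.0001]
t 22.3333 p [0.5456 0.0332 0.1047] w 0.0105 F [-3.49 -0.61 15.04] d [-0.0015  0.0002  0.0003] rv [-0.     0.006  0.   ] n>= 0.036187124783424125 0.05047659834127072
[0.0015, -0.0001, -0.0003] [-0.0001, 0.0063, 0.0001]
[0.5430486  0.03412136 0.15099449] [[0.11803639 0.11839791 0.11791222 0.11662082]
 [0.11879411 0.11699728 0.11753598 0.11729277]
 [0.11842542 0.1182017  0.11866923 0.11733443]]
```

View pics/w16c.png

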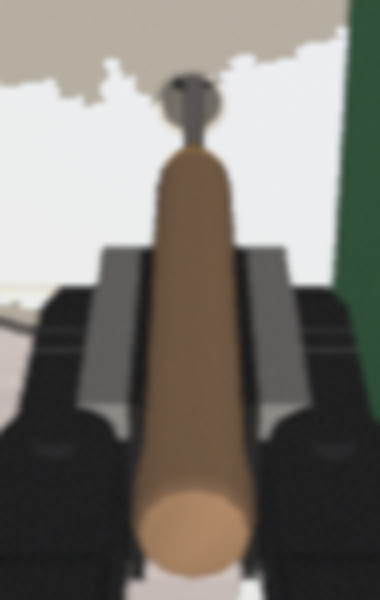

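The key is on its stop: Fz is about 15 N against a 4.7 N spring, and the tip works out at z ≈ 0.023. One last look at the whole scene.

```bash
python3 - <<'E'
from plan import *
d=grab('scene','s17');t=grab('top','t17')
cv2.imwrite('pics/s17c.png',cv2.resize(d['image'][80:330,120:440,::-1],(768,600),interpolation=cv2.INTER_CUBIC))
plan([.5441,.0334,.105],77.5,1)
E
```

```text
t 22.4333 p [0.5456 0.0332 0.1047] w 0.01 F [-2.72 -0.33 14.66] d [-0.0015  0.0002  0.0003] rv [-0.     0.006  0.   ] n>= 0.03667777371624088 0.05028831423320188
[0.0015, -0.0001, -0.0003] [-0.0001, 0.0063, 0.0001]
```

View pics/s17c.png

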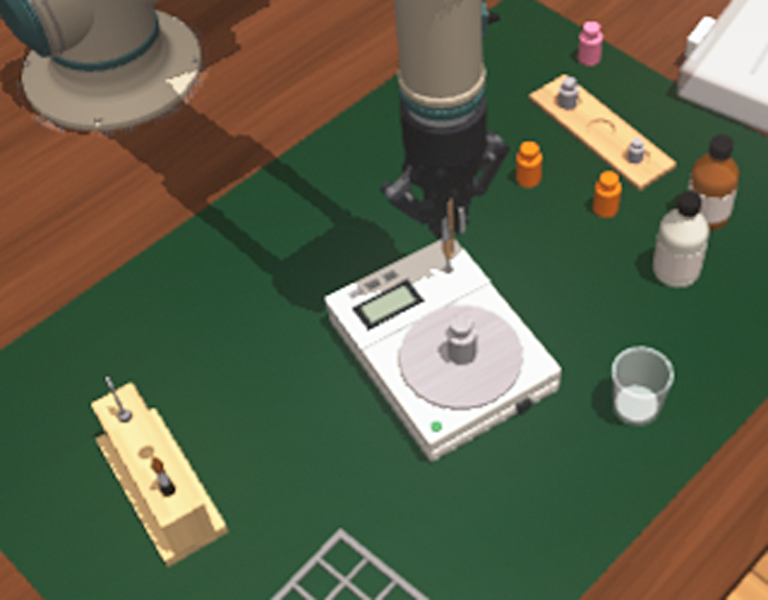

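The weight stands in the middle of the pan and the stylus goes straight down into the hole. Everything else is in place and the push is steady, so I'm handing it in.

```bash
python3 -c "
from rig import workorder
print(workorder.sign_off())"
```

```text
the job is handed in; nothing more can be done
None
```

The job was handed in at about 22.4 s of the 51 s allowed. The largest weight stands in the middle of the pan, and the gripped stylus is holding the recessed key down.

- **Weight:** I took it from the tray's middle recess, lowered it onto the pan until the load came off, and released it. The last scene picture shows it upright in the middle of the pan. The gripper was within about 1.5 mm of the measured pan centre at release; I did not measure the weight's own position afterwards.
- **Key:** The push was steady at 14–15 N over three readings, against about 4.7 N for the spring at full travel. From the handle top's depth the tip is at about z = 0.023 m, where a fully pressed key top would be 0.024 m. I could not see the key itself or read its joint, so "fully down" rests on those two figures.
- **Everything else:** The other weights, look-alikes, brush, spatula, bottles and cup look undisturbed in the last scene picture; only part of the lattice is in it.
- **Small disagreements:**
  - A sideways force of about 3–4 N remained while pressing, and the gripper's TCP sat 1.5 mm off its planned x.
  - The stylus's apparent height in the grip differed by about 1.5 mm between two depth readings, which I took as noise.

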